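Stack the bearing pack in the nest and gauge it

ROBOT

A 6-joint arm with a two-finger parallel gripper is mounted at the origin on the work surface. World frame = base frame: x ahead of the robot, y to its left, z up, the work surface at z = 0. Lengths are in m, angles in degrees, forces in N, time in s.
With the tool pointing down it reaches from about 0.25 to 0.775 m from the base axis. Payload 4 kg.
Tool frame: the origin (TCP) lies at the very end of the fingers, on their centre line; the grasp point (between the pads) lies 19 mm behind it; z points along the fingers, y is the direction in which the jaws open and shut (so a half turn about z gives the same grasp; the last joint's range is limited). The gripper opens to 85 mm and grips with 20 to 120 N. Pads are 22 mm wide; open, the fingers measure 114 mm over their backs; the gripper's body (76 mm by 85 mm) begins 54 mm behind the grasp point. The pads swing forward as they close: fully open they stand 13 mm farther back than shut.
Start: joints at [60.212, 4.996, 78.535, -0, 96.463, -5.907], TCP at [0.223, 0.503, 0.231] pointing down, gripper open.
Joint ranges: [-177.83, 177.83], [-43.37, 116.18], [15.69, 146.23], [-61.86, 241.86], [9.47, 152.12], [-147.06, 147.06]. Speed limits (degrees/s): [159.86, 159.86, 180, 180, 180, 180].

INTERFACE

Orientations are given as [roll, pitch, yaw] about the fixed x, y, z axes, in that order (R = Rz(yaw) Ry(pitch) Rx(roll)).
In Python, from rig import readout, cams, manip gives the robot as it stands.
- The arm moves only by the shell command python3 -m pendant 'ROWS'. ROWS is JSON, a list of rows, each a list of 7 numbers: the finger opening in mm, from 0 to 85.4, then the shift along the tool's x, y, z in mm, then the turn, a rotation vector about the tool's x, y, z in rad. A call has 1 to 20 rows; each row is the pose to reach, as a shift and turn from the pose commanded when the call began, along the tool's axes at that moment; what a row does not reach only later rows make up. A row lasts 1/10 s, in which the tool goes at most 50 mm and 8.59 degrees, less where a joint would pass 70% of its speed; a pose out of reach is approached as far as the arm can. A call with a gripper value outside its range is refused whole. The fingers move at their own pace and stop on an object; the grip force is fixed at half the most. Time passes only in rows, so rows that repeat a pose let the fingers close. It gives the time, the measured TCP pose, the force and the opening at its end, in the units of the state.
- readout.observe(): the state, without advancing time (a new reading comes with each control period).
- cams.read_camera(name): name is "side" or "top"; returns the picture (384x512x3 uint8, red, green, blue); there is no depth.
- cams.calibration(name): a dict with "camera_matrix" (3x3 intrinsics, pixels), "T" (4x4, takes a point from camera to world coordinates). Camera axes: x right, y up, looking along -z (the intrinsics and any distortion apply to the point x, -y, -z); pixel columns grow to the right and rows downward; lengths in m; the calibration is good to about 2 mm. A picture is of the moment at which its call begins. calibration takes no time and is no camera call.
- manip.close_job(): hands the job in, once; it reports no verdict.
The state is a dict: "time_s": time; "q": joint angles; "joint_vel": joint speeds; "joint_torque": joint torques, N m; "position": TCP position; "tcp_rot": TCP orientation; "force": force on the tool from outside, world axes, zero at the start; "wrist_torque": the same for the moment, N m; "grip_width": finger opening in m.
Only numpy, scipy, OpenCV 4.12 (cv2) and the standard library are available. Lean on these libraries where they do the work, as an engineer would, in place of code of your own. Each camera call takes 0.05 s, during which the arm holds its last target. There are 200 camera calls.

TASK

Build up the bearing pack in the four-post nest: set the bearing flat in the pocket, then every spacer that lies on the bench on top of it, then the disc with the lifting eye, each lowered gently all the way down and never dropped in. Then take the probe from its stand and press its stylus briefly in on the disc's three test points in turn, starting with the one beside the index flat and going clockwise as seen from above, and put the probe back in its stand. Leave everything else on the bench where it is.

Things in the scene. Friction and masses are not known exactly. Their poses are not given: they have to be found in the camera images.
- nest: Fixed nest: dark plate 140 x 140 x 16 mm on the bench; in its middle a pocket 64.5 mm wide, 4 mm deep. Four 12 mm posts, tops 78 mm over the bench (last 6 mm tapered), on the diagonals, 38.25 mm from the axis: 62 mm parts slide between with 1.25 mm play. The 42 mm gaps for fingers face +-x and +-y. Corner screw heads 6 mm high, 60 mm out in x and y. Origin: centre of its underside; x, y along the edges
- pocket (a point): Centre of the floor of the nest's pocket, 12 mm above the bench; axes as the nest's.
- bearing: Loose wheel bearing: round, two bright steel races with rollers between, 62 mm outside diameter, 30 mm tall, 24 mm bore, 0.38 kg. Origin at the centre of its underside, z up. Both ends alike. Stands on the bench at the start.
- spacer1: Loose spacer: plain flat bright steel ring, 62 mm outside diameter, 7 mm thick, small 18 mm bore, 0.16 kg. Origin at the centre of its underside, z up. All spacers are alike; some may be absent (None). Lies flat on the bench at the start.
- spacer2: Loose spacer: plain flat bright steel ring, 62 mm outside diameter, 7 mm thick, small 18 mm bore, 0.16 kg. Origin at the centre of its underside, z up. All spacers are alike; some may be absent (None). Lies flat on the bench at the start.
- spacer3: Loose spacer: plain flat bright steel ring, 62 mm outside diameter, 7 mm thick, small 18 mm bore, 0.16 kg. Origin at the centre of its underside, z up. All spacers are alike; some may be absent (None). Lies flat on the bench at the start.
- spacer4: Loose spacer: plain flat bright steel ring, 62 mm outside diameter, 7 mm thick, small 18 mm bore, 0.16 kg. Origin at the centre of its underside, z up. All spacers are alike; some may be absent (None). Lies flat on the bench at the start.
- disc: Loose steel disc, 62 mm across, 14 mm thick, 0.42 kg. On top a dark upright lifting eye: a flat loop 30 mm long in x, 10 mm thick in y, from 14 to 50 mm above the underside; pinch it across the 10 mm. On the upper face three test points (dark rings, white middle); a dark index flat, 14 mm wide, marks the rim at +y by point 1. Origin: centre of its underside, z up. Any yaw will do when seated.
- point1 (a point): Test point 1, beside the index flat: on the disc's upper face (14 mm above its underside), at x 0, y +23 mm in the disc's frame.
- point2 (a point): Test point 2, next clockwise seen from above: on the disc's upper face, at x +20, y -12.5 mm in the disc's frame.
- point3 (a point): Test point 3, next clockwise again: on the disc's upper face, at x -20, y -12.5 mm in the disc's frame.
- probe: Loose gauging probe, upright in its stand, stylus down. Origin at the tip of the free stylus, z up along the axis. Upwards: thin stylus (4.4 mm, 6 mm ball tip) to 46 mm, tapered steel nose up to 13 mm wide from 46 to 70 mm, round grey grip barrel 26 mm wide from 70 to 145 mm. 0.16 kg. Grip it round the barrel.
- stylus (a joint): How far the probe's sprung stylus is pushed in, m: 0 when free, 0.008 at its stop; about 0.7 N to start it and 0.35 N more per mm.
- probe_tip (a point): Ball tip of the stylus (its lowest point); moves in with the stylus.
- dock: Fixed probe stand: dark foot 80 x 80 x 10 mm with an upright aluminium tube, 34 mm outside, 18 mm bore, top 85 mm above the bench. Stylus and nose hang in the bore, the barrel's lower end rests on the tube: then the probe's origin is 15 mm and its top 160 mm above the bench. Origin: centre of the foot's underside, z up.
- dock_top (a point): Centre of the tube's top of the probe stand, 85 mm above the bench.
- oil_bottle: Bystander: black oil bottle, 84 mm in diameter, 220 mm tall. Origin under its centre.
- spray_can: Bystander: blue spray can, 64 mm in diameter, 190 mm tall. Origin under its centre.
- grease_tub: Bystander: white tub with a lid, 90 mm in diameter, 90 mm tall. Origin under its centre.
- oil_filter: Bystander: white spin-on oil filter, 76 mm in diameter, 90 mm tall. Origin under its centre.
- wrench: Bystander: wrench lying flat, 200 mm long along its x. Origin at its middle.
- screwdriver: Bystander: screwdriver lying flat, 210 mm long along its x. Origin at its middle.
- socket: Bystander: small steel socket standing on end, 26 mm in diameter, 36 mm tall. Origin under its centre.
- nut: Bystander: dark hexagon nut, 34 mm across corners, 16 mm tall. Origin under its centre.
Mind the look-alikes: they are no part of the job. Leave any red look-alike of the spacer2 alone. What is shaped like the disc but red is not meant.

How it is judged (in metres and radians):
On the way, in this order (a step that is already met when the one before it is completed fails the run):
1. the bearing sits flat on the floor of the nest's pocket, let go (horizontal distance between bearing and pocket below 0.003 m and angle between bearing's own z axis and vertical below 0.035 rad and z of bearing in the frame of pocket between -0.003 and 0.002 m and contact force between the fingers and bearing below 0.1 N and linear speed of bearing below 0.02 m/s), for 0.2 s.
2. every spacer there is lies flat on the bearing between the guide posts, let go (horizontal distance between each of bearing, spacer1, spacer2, spacer3, spacer4 and pocket below 0.003 m and angle between each of bearing, spacer1, spacer2, spacer3, spacer4's own z axis and vertical below 0.035 rad and z of bearing in the frame of pocket between -0.003 and 0.002 m and z of spacer1 in the frame of pocket between 0.028 and 0.0525 m and z of spacer2 in the frame of pocket between 0.028 and 0.0525 m and z of spacer3 in the frame of pocket between 0.028 and 0.0525 m and z of spacer4 in the frame of pocket between 0.028 and 0.0525 m and contact force between the fingers and spacer1 below 0.1 N and linear speed of each of spacer1, spacer2, spacer3, spacer4 below 0.02 m/s and contact force between the fingers and spacer2 below 0.1 N and contact force between the fingers and spacer3 below 0.1 N and contact force between the fingers and spacer4 below 0.1 N), for 0.2 s.
3. the disc lies flat on top of the stack between the guide posts, let go (horizontal distance between each of bearing, spacer1, spacer2, spacer3, spacer4, disc and pocket below 0.003 m and angle between each of bearing, spacer1, spacer2, spacer3, spacer4, disc's own z axis and vertical below 0.035 rad and z of bearing in the frame of pocket between -0.003 and 0.002 m and z of spacer1 in the frame of pocket between 0.028 and 0.0525 m and z of spacer2 in the frame of pocket between 0.028 and 0.0525 m and z of spacer3 in the frame of pocket between 0.028 and 0.0525 m and z of spacer4 in the frame of pocket between 0.028 and 0.0525 m and z of disc in the frame of pocket between 0.042 and 0.06 m and z of disc in the frame of spacer1 above 0.0055 m and z of disc in the frame of spacer2 above 0.0055 m and z of disc in the frame of spacer3 above 0.0055 m and z of disc in the frame of spacer4 above 0.0055 m and contact force between the fingers and disc below 0.1 N and linear speed of disc below 0.02 m/s), for 0.2 s.
4. the probe's stylus is pressed in at least 1 mm by test point 1 of the seated disc (distance between probe_tip and point1 below 0.0045 m and value of joint stylus above 0.001 m and horizontal distance between disc and pocket below 0.003 m and angle between disc's own z axis and vertical below 0.035 rad and z of disc in the frame of pocket between 0.042 and 0.06 m), for 0.1 s.
5. the probe's stylus is pressed in at least 1 mm by test point 2 of the seated disc (distance between probe_tip and point2 below 0.0045 m and value of joint stylus above 0.001 m and horizontal distance between disc and pocket below 0.003 m and angle between disc's own z axis and vertical below 0.035 rad and z of disc in the frame of pocket between 0.042 and 0.06 m), for 0.1 s.
6. the probe's stylus is pressed in at least 1 mm by test point 3 of the seated disc (distance between probe_tip and point3 below 0.0045 m and value of joint stylus above 0.001 m and horizontal distance between disc and pocket below 0.003 m and angle between disc's own z axis and vertical below 0.035 rad and z of disc in the frame of pocket between 0.042 and 0.06 m), for 0.1 s.
At the end, for the whole second after the job is handed in: Bearing on the pocket floor, all present spacers on it, the disc on top, each within 3 mm of the pocket axis, level within 2 degrees, at rest; points 1, 2, 3 touched (within 4.5 mm, stylus in over 1 mm); probe upright in its stand, within 3 mm in height and 6 mm sideways (horizontal distance between each of bearing, spacer1, spacer2, spacer3, spacer4, disc and pocket below 0.003 m and angle between each of bearing, spacer1, spacer2, spacer3, spacer4, disc's own z axis and vertical below 0.035 rad and z of bearing in the frame of pocket between -0.003 and 0.002 m and z of spacer1 in the frame of pocket between 0.028 and 0.0525 m and z of spacer2 in the frame of pocket between 0.028 and 0.0525 m and z of spacer3 in the frame of pocket between 0.028 and 0.0525 m and z of spacer4 in the frame of pocket between 0.028 and 0.0525 m and z of disc in the frame of pocket between 0.042 and 0.06 m and z of disc in the frame of spacer1 above 0.0055 m and z of disc in the frame of spacer2 above 0.0055 m and z of disc in the frame of spacer3 above 0.0055 m and z of disc in the frame of spacer4 above 0.0055 m and horizontal distance between probe and dock_top below 0.006 m and angle between probe's own z axis and vertical below 0.12 rad and z of probe in the frame of dock_top between -0.073 and -0.067 m and linear speed of each of bearing, spacer1, spacer2, spacer3, spacer4, disc, probe below 0.02 m/s).
It fails at once if a bystander is shoved more than 5 cm away (distance of any of oil_bottle, spray_can, grease_tub, oil_filter, wrench, screwdriver, socket, nut from where it was at the start of the episode above 0.05 m).
It fails at once if a part is dropped into the nest (falls free there, faster than 0.6 m/s) ((horizontal distance between bearing and pocket below 0.01 m and linear speed of bearing above 0.6 m/s and contact force between bearing and anything else below 0.1 N) or (horizontal distance between spacer1 and pocket below 0.01 m and linear speed of spacer1 above 0.6 m/s and contact force between spacer1 and anything else below 0.1 N) or (horizontal distance between spacer2 and pocket below 0.01 m and linear speed of spacer2 above 0.6 m/s and contact force between spacer2 and anything else below 0.1 N) or (horizontal distance between spacer3 and pocket below 0.01 m and linear speed of spacer3 above 0.6 m/s and contact force between spacer3 and anything else below 0.1 N) or (horizontal distance between spacer4 and pocket below 0.01 m and linear speed of spacer4 above 0.6 m/s and contact force between spacer4 and anything else below 0.1 N) or (horizontal distance between disc and pocket below 0.01 m and linear speed of disc above 0.6 m/s and contact force between disc and anything else below 0.1 N)).
Of spacer1, spacer2, spacer3, spacer4 only 2 to 4 are there at a start; the rules pass over those that are not, and their reading is None.
At some moment in a run one of spacer1, spacer2, spacer3, spacer4, disc may be knocked a few centimetres aside while the robot is not near it.
It also fails if it takes over 208 s, if anything falls off the work surface, if the arm or the gripper's body presses on something with over 40 N, if the wrist force passes 120 N, or if a joint passes its speed limit or range.

## Working session

There is one attempt and no reset: what is moved stays moved. The work goes in short steps, Python scripts to look and compute and a shell command to move; the robot and the scene stay as the last step left them, time stands still between calls to the robot, and variables do not carry over. Pictures are saved under pics/ and viewed, about 12 in all and at most 16, crops included, and the job is handed in when it is done.

```bash
ls; mkdir -p pics
python3 - <<'E'
from rig import readout,cams
import cv2
print(readout.observe())
for n in("top","side"):
    c=cams.calibration(n);print(n,c)
    cv2.imwrite(f"pics/{n}0.png",cams.read_camera(n)[:,:,::-1])
E
```

```text
pics
{'time_s': 0.0, 'q': array([ 6.02111813e+01,  5.04296416e+00,  7.86293875e+01,  1.57185581e-03,
        9.64635533e+01, -5.90670130e+00]), 'joint_vel': array([-0.03835128,  0.01531374, -0.00226135,  0.04052976,  0.05709376,
       -0.05513956]), 'joint_torque': array([-1.38548671e-04, -3.51859689e+01, -3.13272429e+01, -1.42118729e-04,
        1.06556568e-02,  2.00327196e-05]), 'position': array([0.22240066, 0.50245514, 0.23006127]), 'tcp_rot': array([-1.79864977e+02, -1.55397952e-02,  1.56118039e+02]), 'force': array([-0.81615419, -0.11309155,  1.4927231 ]), 'wrist_torque': array([ 0.08160234, -0.00764027, -0.00796059]), 'grip_width': 0.08522849022038873}
top {'camera_matrix': array([[365.80320038,   0.        , 253.45096444],
       [  0.        , 365.80320038, 187.67507326],
       [  0.        ,   0.        ,   1.        ]]), 'T': array([[ 1.38849679e-03,  9.79656345e-01, -2.00677646e-01,
         3.41144712e-01],
       [-9.99994054e-01,  7.26786347e-04, -3.37101661e-03,
         5.63507355e-03],
       [-3.15658804e-03,  2.00681134e-01,  9.79651529e-01,
         1.16134115e+00],
       [ 0.00000000e+00,  0.00000000e+00,  0.00000000e+00,
         1.00000000e+00]])}
side {'camera_matrix': array([[357.00874878,   0.        , 255.27552514],
       [  0.        , 357.00874878, 191.80862103],
       [  0.        ,   0.        ,   1.        ]]), 'T': array([[ 0.86544567,  0.34505371, -0.36323783,  0.1473595 ],
       [-0.50049939,  0.56296324, -0.65770263, -0.70142837],
       [-0.02245319,  0.75100621,  0.65991327,  0.81747141],
       [ 0.        ,  0.        ,  0.        ,  1.        ]])}
```

View both.

Run:
```python
import cv2
for n in("top","side"):
    i=cv2.imread(f"pics/{n}0.png");cv2.imwrite(f"pics/{n}0b.png",cv2.resize(i,(800,600),interpolation=cv2.INTER_CUBIC))
```

```text
(no output)
```

View pics/top0b.png

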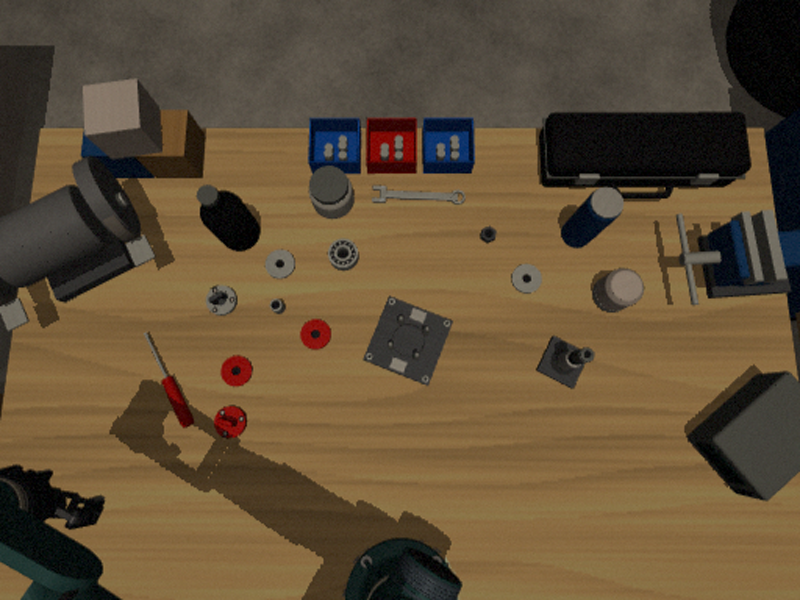

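View pics/side0b.png

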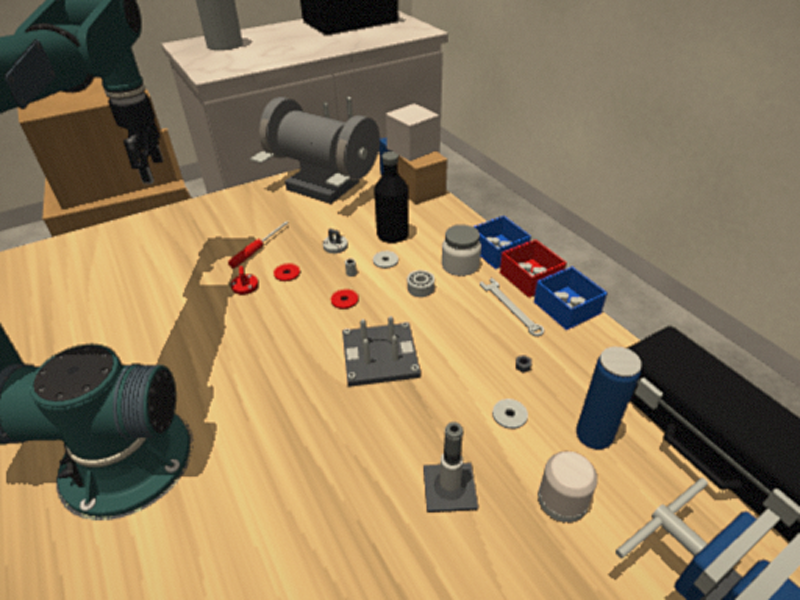

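The top view (800x600 px) shows the bearing at (343,253), plain steel rings at (280,264) and (526,279), the steel eye disc at (222,299), the nest at (408,340) and the probe in its stand at (575,355). The red look-alikes are the rings at (316,334) and (237,370) and the disc at (231,421). They are not meant.

The side view shows the same two rings, at (385,259) and (510,414), and no others.

```bash
cat > h.py <<'E'
import numpy as np,cv2
from rig import readout,cams
from scipy.spatial.transform import Rotation as R
def ray(n,uv,z):
    c=cams.calibration(n);K=c["camera_matrix"];T=c["T"]
    d=np.linalg.inv(K)@[uv[0],uv[1],1];d=T[:3,:3]@[d[0],-d[1],-d[2]];o=T[:3,3]
    return (o+d*(z-o[2])/d[2])[:2]
def proj(n,p):
    c=cams.calibration(n);T=c["T"];q=T[:3,:3].T@(np.asarray(p,float)-T[:3,3])
    u=c["camera_matrix"]@[q[0],-q[1],-q[2]];return u[:2]/u[2]
def shot(n,f=None):
    i=cams.read_camera(n)[:,:,::-1].copy()
    if f:cv2.imwrite(f"pics/{f}.png",i)
    return i
def blobs(i,amin=25,smax=70,vmin=0):
    h=cv2.cvtColor(cv2.GaussianBlur(i,(3,3),0),cv2.COLOR_BGR2HSV)
    m=((h[...,1]<smax)&(h[...,2]>=vmin)).astype(np.uint8)
    cs,_=cv2.findContours(m,cv2.RETR_EXTERNAL,cv2.CHAIN_APPROX_NONE)
    return [c for c in cs if cv2.contourArea(c)>amin],m
def delta(x,y,z,yaw):
    "tool-frame shift mm and rotvec from now to target pointing down"
    s=readout.observe();R0=R.from_euler('xyz',s["tcp_rot"],degrees=True)
    R1=R.from_euler('xyz',[180,0,yaw],degrees=True)
    print("now",np.round(s["position"],4),np.round(s["tcp_rot"],2),"t",round(s["time_s"],1),"F",np.round(s["force"],1),"w",round(s["grip_width"]*1000,1))
    print("shift",np.round(R0.inv().apply(np.array([x,y,z])-s["position"])*1000,1),"rot",np.round((R0.inv()*R1).as_rotvec(),4))
E
python3 - <<'E'
from h import *
for n,ww in(("top",{"bearing":((343,253),.03),"spA":((280,264),.007),"spB":((526,279),.007),"disc":((222,299),.014),"nest":((408,340),.016),"tub1":((330,190),.09),"nut":((488,234),.016),"socket":((278,305),.036),"foot":((563,361),.01),"pr":((587,355),.16)}),("side",{"bearing":((421,283),.03),"spA":((385,259),.007),"spB":((510,414),.007),"disc":((335,243),.014),"nest":((381,352),.016),"pr":((454,428),.16)})):
    i=cv2.imread(f"pics/{n}0.png")
    bs,m=blobs(i)
    for k,(p,z) in ww.items():
        p=np.array(p)*.64
        bb=[c for c in bs if cv2.pointPolygonTest(c,tuple(map(float,p)),True)>-6]
        for c in bb:
            (u,v),(a,b),t=cv2.minAreaRect(c);e=cv2.fitEllipse(c)
            x,y,w,h=cv2.boundingRect(c)
            print(n,k,"area",cv2.contourArea(c),"bb",x,y,w,h,"ell",np.round(e[0],1),np.round(e[1],1),"ray",np.round(ray(n,e[0],z),4),"approx",np.round(ray(n,p,z),3))
E
python3 - <<'E'
import cv2,numpy as np
i=cv2.imread("pics/top0.png")
a=cv2.resize(i[140:275,120:320],(800,540),interpolation=cv2.INTER_CUBIC);cv2.imwrite("pics/c1.png",cv2.convertScaleAbs(a,alpha=1.4))
E
```

```text
top bearing area 258.5 bb 210 153 19 19 ell [219.2 162.1] [17.9 18.5] ray [0.6564 0.1193] approx [0.657 0.118]
top spA area 231.5 bb 170 160 18 18 ell [178.7 168.5] [16.8 17.6] ray [0.6411 0.2532] approx [0.64  0.252]
top spB area 234.0 bb 328 169 18 19 ell [336.5 177.8] [17.  17.7] ray [ 0.6104 -0.2593] approx [ 0.608 -0.259]
top disc area 247.5 bb 132 183 19 19 ell [141.1 191.7] [17.5 18.1] ray [0.5628 0.3687] approx [0.564 0.366]
top nest area 1801.5 bb 233 191 56 55 ell [260.9 217.8] [49.9 50.5] ray [ 0.4791 -0.0139] approx [ 0.48  -0.015]
top tub1 area 670.5 bb 198 106 28 33 ell [211.5 121.7] [27.1 33.3] ray [0.7696 0.1398] approx [0.77  0.141]
top nut area 46.0 bb 308 146 9 8 ell [312.1 149.6] [7.3 8.3] ray [ 0.7028 -0.1817] approx [ 0.702 -0.182]
top socket area 42.0 bb 173 192 9 8 ell [176.9 195.5] [6.7 8.3] ray [0.5465 0.2489] approx [0.547 0.246]
top foot area 586.0 bb 344 216 36 32 ell [360.9 231.1] [27.5 31.1] ray [ 0.4382 -0.3273] approx [ 0.439 -0.325]
top pr area 586.0 bb 344 216 36 32 ell [360.9 231.1] [27.5 31.1] ray [ 0.4256 -0.284 ] approx [ 0.436 -0.325]
side bearing area 199.5 bb 261 173 17 17 ell [268.8 180.9] [15.7 16.6] ray [0.6495 0.1086] approx [0.651 0.106]
side spA area 110.0 bb 239 161 16 10 ell [246.3 165.5] [ 9.3 15.3] ray [0.6397 0.2534] approx [0.639 0.252]
side spB area 284.5 bb 316 256 22 18 ell [326.1 264.4] [17.1 21.3] ray [ 0.6085 -0.261 ] approx [ 0.608 -0.263]
side disc area 127.5 bb 207 147 15 15 ell [213.8 154.7] [13.2 13.8] ray [0.5616 0.3726] approx [0.561 0.366]
side nest area 1472.0 bb 220 203 49 43 ell [242.7 225.9] [40.6 51.2] ray [ 0.4762 -0.0197] approx [ 0.48  -0.019]
side pr area 1078.5 bb 272 271 33 56 ell [287.9 306.1] [31.  57.8] ray [ 0.3893 -0.3869] approx [ 0.438 -0.324]
```

View pics/c1.png

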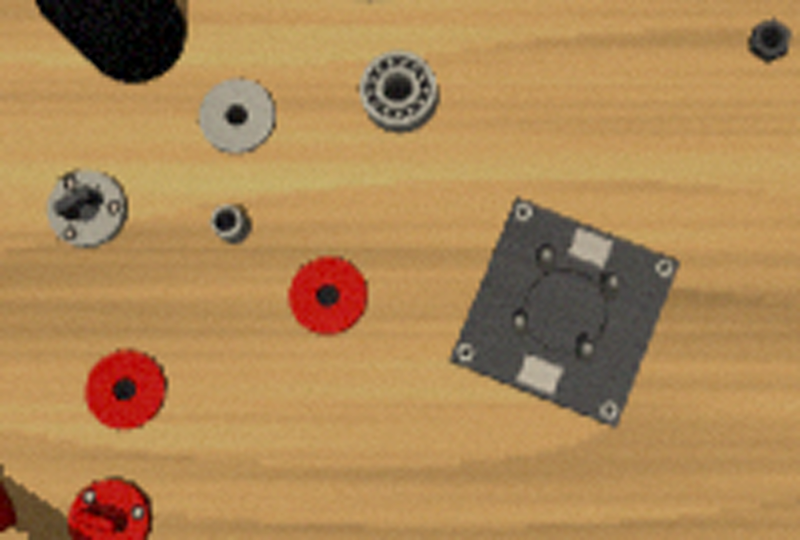

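The crop (4x, offset 120,140) confirms the picks. The plain steel ring is at (237,115), the bearing at (399,90) and the steel disc with its eye at (86,207). The red rings and red disc are left alone. The nest screws are at (522,212), (664,268), (464,352) and (609,411).

Run:
```python
from h import *
i=cv2.imread("pics/side0.png")
a=cv2.resize(i[195:335,210:350],(600,600),interpolation=cv2.INTER_CUBIC);b=cv2.resize(cv2.imread("pics/top0.png")[205:255,335:385],(200,200),interpolation=cv2.INTER_CUBIC)
o=np.zeros((600,800,3),np.uint8);o[:,:600]=a;o[:200,600:]=b
cv2.imwrite("pics/c2.png",cv2.convertScaleAbs(o,alpha=1.4))
f=lambda p:((p[0]+.5)/4-.5+120,(p[1]+.5)/4-.5+140)
s=np.array([ray("top",f(p),.022) for p in((522,212),(664,268),(464,352),(609,411))])
p=np.array([ray("top",f(p),.078) for p in((546,255),(613,281),(519,320),(585,347))])
print(s,s.mean(0),p,p.mean(0))
for q in (s,p):
    print(np.degrees(np.arctan2(*(q[0]-q[2])[::-1])),np.degrees(np.arctan2(*(q[1]-q[3])[::-1])),np.degrees(np.arctan2(*(q[0]-q[1])[::-1])),np.degrees(np.arctan2(*(q[2]-q[3])[::-1])))
```

```text
[[ 0.55850604  0.02007879]
 [ 0.51377304 -0.09171854]
 [ 0.44765942  0.06482259]
 [ 0.4023596  -0.04750986]] [ 0.48057453 -0.01358176] [[ 0.51504476  0.00128305]
 [ 0.49545322 -0.04872043]
 [ 0.46619133  0.02133416]
 [ 0.44621437 -0.02755748]] [ 0.48072592 -0.01341518]
-21.981718875714282 -21.64310082029574 68.19237582287123 68.03747150534097
-22.314916451428903 -23.258117654578285 68.60457658347597 67.77523779168078
```

View pics/c2.png

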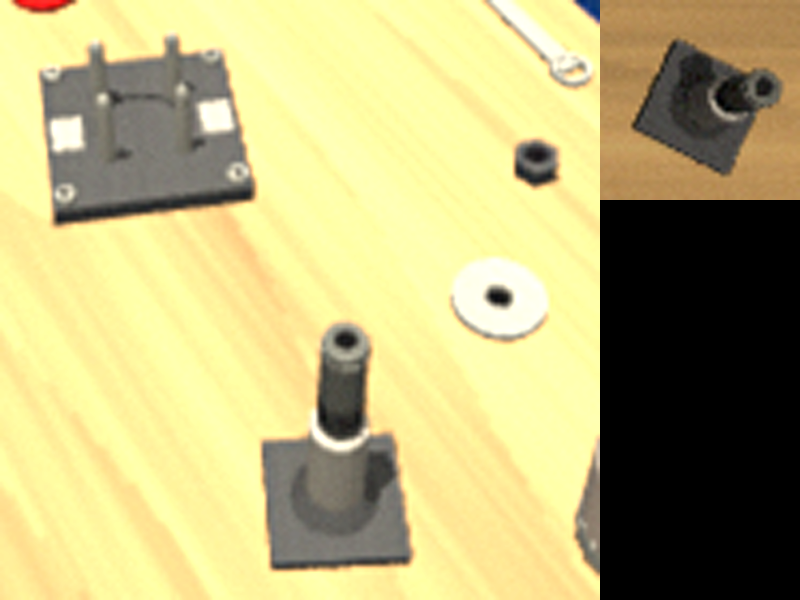

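The crop shows the nest screws at (53,73), (211,56), (65,192) and (237,172), and the probe top at (346,341). In the inset the probe top is at (763,87).

Run:
```python
from h import *
k=600/140;f=lambda p:((p[0]+.5)/k-.5+210,(p[1]+.5)/k-.5+195)
s=np.array([ray("side",f(p),.022) for p in((53,73),(211,56),(65,192),(237,172))])
p=np.array([ray("side",f(p),.078) for p in((96,44),(172,37),(103,100),(181,90))])
print(s,s.mean(0),p.mean(0))
for a,b in((0,1),(2,3),(0,2),(1,3)):
    d=s[b]-s[a];print(np.degrees(np.arctan2(d[1],d[0])))
print("probe side",ray("side",f((346,341)),.160),"top",ray("top",((163.5)/4-.5+335,87.5/4-.5+205),.160))
print("tube top side",ray("side",f((338,428)),.085), "top",ray("top",((128.5)/4-.5+335,97.5/4-.5+205),.085))
# bearing: use bbox symmetric model: centroid of hull of projected top & bottom circles
t=np.linspace(0,6.283,60)
for n,c,g in(("top",(219.2,162.1),(.656,.119)),("side",(268.8,180.9),(.653,.114))):
    def pr(g,h,r=.031):
        P=[proj(n,(g[0]+r*np.cos(a),g[1]+r*np.sin(a),z)) for a in t for z in(0,h)]
        H=cv2.convexHull(np.float32(P));return np.array(cv2.fitEllipse(H)[0])
    g=np.array(g)
    for _ in range(4):
        e=np.array(c)-pr(g,.03);u=proj(n,(*g,.015));g=g+ray(n,u+e,.015)-ray(n,u,.015)
    print(n,"bearing",g)
q=proj("top",(.7696,.1398,.09));print("tub axis",ray("top",(211,118),.09))
delta(.654,.116,.10,68)
```

```text
[[ 0.4468224   0.06394409]
 [ 0.55632841  0.01848719]
 [ 0.4026448  -0.04526011]
 [ 0.51297379 -0.09069831]] [ 0.47969235 -0.01338178] [ 0.47869935 -0.01552058]
-22.54376228980316
-22.38396140063959
-112.02535909014823
-111.65669673837787
probe side [ 0.43748919 -0.32473738] top [ 0.43858526 -0.32417836]
tube top side [ 0.43476411 -0.32664433] top [ 0.43852942 -0.32276561]
top bearing [0.66029402 0.12070213]
side bearing [0.65903019 0.12419829]
tub axis [0.78184952 0.14174393]
now [0.2225 0.5025 0.2302] [-1.7988e+02 -1.0000e-02  1.5612e+02] t 0.1 F [ 1.1 -1.1  0.2] w 85.4
shift [-551.1 -178.4  130.5] rot [-1.8000e-03  1.4000e-03  1.5379e+00]
```

Run:
```python
from h import *
delta(.659,.1215,.10,158)
```

```text
now [0.2225 0.5025 0.2302] [-1.7988e+02 -1.0000e-02  1.5612e+02] t 0.1 F [ 1.1 -1.1  0.2] w 85.4
shift [-553.4 -171.4  130.5] rot [-0.002  -0.0002 -0.0329]
```

```bash
python3 -m pendant '[[85,-553,-171,20,0,0,-0.033],[85,-553,-171,20,0,0,-0.033],[85,-553,-171,20,0,0,-0.033],[85,-553,-171,20,0,0,-0.033],[85,-553,-171,20,0,0,-0.033],[85,-553,-171,20,0,0,-0.033],[85,-553,-171,20,0,0,-0.033],[85,-553,-171,20,0,0,-0.033],[85,-553,-171,20,0,0,-0.033],[85,-553,-171,20,0,0,-0.033],[85,-553,-171,20,0,0,-0.033],[85,-553,-171,20,0,0,-0.033],[85,-553,-171,130,0,0,-0.033],[85,-553,-171,130,0,0,-0.033],[85,-553,-171,130,0,0,-0.033],[85,-553,-171,130,0,0,-0.033]]'
python3 - <<'E'
from h import *
delta(.659,.1215,.006,158)
a=shot("top","t1");b=shot("side","s1")
u=proj("top",(.659,.1215,.03)).astype(int);v=proj("side",(.659,.1215,.05)).astype(int)
o=np.hstack([cv2.resize(im[w[1]-40:w[1]+40,w[0]-40:w[0]+40],(400,400),interpolation=cv2.INTER_CUBIC) for im,w in((a,u),(b,v))])
cv2.imwrite("pics/c3.png",cv2.convertScaleAbs(o,alpha=1.4));print(u,v)
E
```

```text
time_s: 1.7
position: [0.6571, 0.1225, 0.0978]
tcp_rot: [-179.8, -0.4, 158.0]
force: [0.4, 0.1, 0.7]
grip_width: 0.0852
now [0.6571 0.1225 0.0978] [-179.81   -0.37  158.01] t 1.7 F [0.4 0.1 0.7] w 85.2
shift [-2.8  0.1 91.8] rot [-0.0033 -0.0065  0.0002]
[218 161] [269 173]
```

View pics/c3.png

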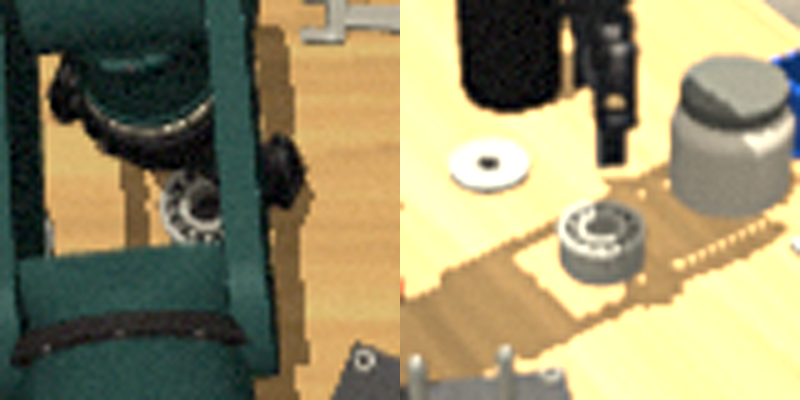

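The hand is straight above the bearing (side inset (603,240)) and nothing is in the way. Descending now.

```bash
python3 -m pendant '[[85,-1,0,45,0,0,0],[85,-1,0,75,0,0,0],[85,-1,0,92,0,0,0],[85,-1,0,92,0,0,0],[85,-1,0,92,0,0,0],[55,-1,0,92,0,0,0],[55,-1,0,92,0,0,0],[55,-1,0,92,0,0,0],[55,-1,0,92,0,0,0],[55,-1,0,92,0,0,0],[55,-1,0,92,0,0,0],[55,-1,0,92,0,0,0],[55,-1,0,92,0,0,0],[55,-1,0,92,0,0,0]]'
```

```text
time_s: 3.2
position: [0.6622, 0.122, 0.0131]
tcp_rot: [179.9, 0.3, 158.0]
force: [-0.6, -0.7, 6.1]
grip_width: 0.0594
```

```bash
python3 -m pendant '[[55,0,0,0,0,0,0],[55,0,0,0,0,0,0],[55,0,0,0,0,0,0]]'
python3 - <<'E'
from h import *
delta(.659,.1215,.1,158)
b=shot("side","s2");v=proj("side",(.659,.1215,.05)).astype(int)
cv2.imwrite("pics/c4.png",cv2.convertScaleAbs(cv2.resize(b[v[1]-35:v[1]+35,v[0]-35:v[0]+35],(500,500),interpolation=cv2.INTER_CUBIC),alpha=1.6))
E
```

```text
time_s: 3.5
position: [0.6622, 0.122, 0.0132]
tcp_rot: [179.9, 0.3, 158.0]
force: [-1.5, -0.5, 6.1]
grip_width: 0.0594
now [0.6622 0.122  0.0132] [179.89   0.32 158.01] t 3.5 F [-1.5 -0.5  6.1] w 59.4
shift [  2.3  -1.5 -86.9] rot [0.002  0.0057 0.0001]
```

View pics/c4.png

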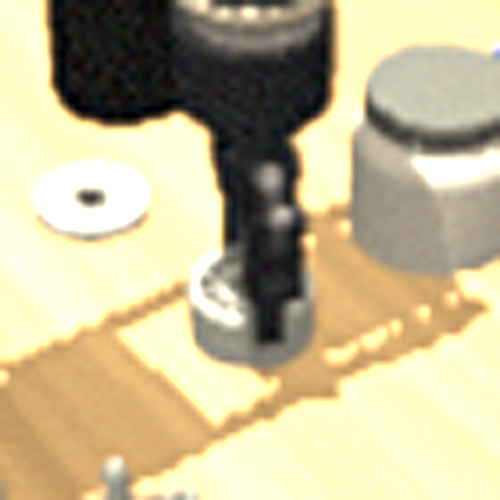

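The finger sits about 5 mm off the bearing's middle (crop: bearing (250,300), finger (270,300)). I'll squeeze it once across the other direction to centre it.

```bash
python3 -m pendant '[[85,0,0,0,0,0,0],[85,0,0,0,0,0,0],[85,0,0,0,0,0,0],[85,0,0,0,0,0,0],[85,3,0,0,0,0,0.786],[85,3,0,0,0,0,0.786],[85,3,0,0,0,0,0.786],[85,3,0,0,0,0,0.786],[85,3,0,0,0,0,0.786],[85,3,0,0,0,0,1.571],[85,3,0,0,0,0,1.571],[85,3,0,0,0,0,1.571],[85,3,0,0,0,0,1.571],[85,3,0,0,0,0,1.571],[85,3,0,0,0,0,1.571],[85,3,0,0,0,0,1.571],[85,3,0,0,0,0,1.571]]'
python3 -m pendant '[[55,0,0,0,0,0,0],[55,0,0,0,0,0,0],[55,0,0,0,0,0,0],[55,0,0,0,0,0,0],[55,0,0,0,0,0,0],[55,0,0,0,0,0,0],[55,0,0,0,0,0,0],[55,0,0,0,0,0,0]]'
```

```text
time_s: 5.25
position: [0.6571, 0.1235, 0.0091]
tcp_rot: [-180.0, 0.0, 68.1]
force: [-0.5, -0.2, 0.2]
grip_width: 0.0848
time_s: 6.05
position: [0.6583, 0.1234, 0.0105]
tcp_rot: [179.9, -0.1, 68.0]
force: [0.9, 0.5, 6.2]
grip_width: 0.0596
```

Both squeezes read about 59.5 mm and the TCP hardly shifted along the pads, so the bearing is centred both ways. I'll lift it and carry it over the nest.

```bash
python3 -m pendant '[[55,0,0,-40,0,0,0],[55,0,0,-80,0,0,0],[55,0,0,-125,0,0,0],[55,0,0,-125,0,0,0],[55,0,0,-125,0,0,0]]'
python3 - <<'E'
from h import *
delta(.480,-.0137,.13,68)
E
```

```text
time_s: 6.55
position: [0.6566, 0.1236, 0.1335]
tcp_rot: [-179.9, 0.0, 68.0]
force: [-0.8, -0.8, -5.0]
grip_width: 0.0599
now [0.6566 0.1236 0.1335] [-1.7992e+02  2.0000e-02  6.8010e+01] t 6.5 F [-0.8 -0.8 -5. ] w 59.9
shift [-193.4 -112.4    3.7] rot [-0.0014  0.0004  0.0001]
```

```bash
python3 -m pendant '[[55,-193,-112,2,0,0,0],[55,-193,-112,2,0,0,0],[55,-193,-112,2,0,0,0],[55,-193,-112,2,0,0,0],[55,-193,-112,2,0,0,0],[55,-193,-112,2,0,0,0],[55,-193,-112,2,0,0,0],[55,-193,-112,20,0,0,0],[55,-193,-112,20,0,0,0],[55,-193,-112,20,0,0,0]]'
python3 - <<'E'
from h import *
delta(.480,-.0137,.13,68)
a=shot("top","t3");b=shot("side","s3")
u=proj("top",(.48,-.0137,.08)).astype(int);v=proj("side",(.48,-.0137,.08)).astype(int)
print(u,v)
o=np.hstack([cv2.resize(im[w[1]-40:w[1]+40,w[0]-40:w[0]+40],(400,400),interpolation=cv2.INTER_CUBIC) for im,w in((a,u),(b,v))])
cv2.imwrite("pics/c5.png",cv2.convertScaleAbs(o,alpha=1.6))
E
```

```text
time_s: 7.55
position: [0.4807, -0.0128, 0.1128]
tcp_rot: [-179.8, 0.0, 68.1]
force: [0.1, -0.0, -4.0]
grip_width: 0.0598
now [ 0.4807 -0.0128  0.1128] [-1.7979e+02  3.0000e-02  6.8060e+01] t 7.5 F [ 0.1 -0.  -4. ] w 59.8
shift [ -1.1  -0.3 -17.2] rot [-0.0036  0.0005  0.001 ]
[261 214] [241 209]
```

View pics/c5.png

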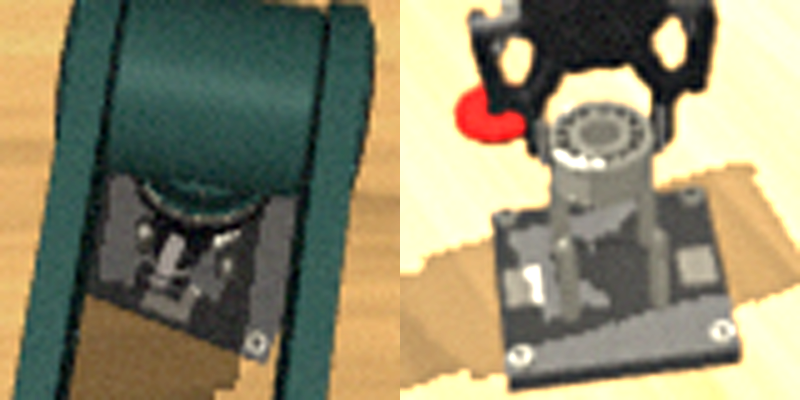

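The side view shows the held bearing (600,135) centred between the posts. I'll lower it slowly and watch the force.

```bash
python3 -m pendant '[[55,-0.8,-0.3,8,0,0,0],[55,-0.8,-0.3,16,0,0,0],[55,-0.8,-0.3,20,0,0,0],[55,-0.8,-0.3,24,0,0,0],[55,-0.8,-0.3,28,0,0,0],[55,-0.8,-0.3,32,0,0,0],[55,-0.8,-0.3,34,0,0,0],[55,-0.8,-0.3,34,0,0,0],[55,-0.8,-0.3,34,0,0,0]]'
```

```text
time_s: 8.55
position: [0.4806, -0.0142, 0.0804]
tcp_rot: [180.0, -0.0, 68.0]
force: [-0.9, -0.3, -3.6]
grip_width: 0.0596
```

```bash
python3 -m pendant '[[55,0,0,8,0,0,0],[55,0,0,16,0,0,0],[55,0,0,24,0,0,0],[55,0,0,32,0,0,0],[55,0,0,40,0,0,0],[55,0,0,46,0,0,0],[55,0,0,50,0,0,0],[55,0,0,53,0,0,0],[55,0,0,53,0,0,0]]'
```

```text
time_s: 9.45
position: [0.4803, -0.0141, 0.0269]
tcp_rot: [-180.0, 0.0, 68.0]
force: [-0.0, -0.4, -3.8]
grip_width: 0.0599
```

```bash
python3 -m pendant '[[55,0,0,1,0,0,0],[55,0,0,2,0,0,0],[55,0,0,3,0,0,0],[55,0,0,4,0,0,0],[55,0,0,5,0,0,0],[55,0,0,6,0,0,0],[55,0,0,6,0,0,0],[55,0,0,6,0,0,0]]'
```

```text
time_s: 10.25
position: [0.4806, -0.0141, 0.0224]
tcp_rot: [180.0, -0.0, 68.0]
force: [-4.9, 1.3, 6.1]
grip_width: 0.0602
```

The bearing is down: contact is +6 N and the height is 12 mm above its bench value. I'll release, lift and look again.

```bash
python3 -m pendant '[[70,0,0,0,0,0,0],[85,0,0,0,0,0,0],[85,0,0,0,0,0,0],[85,0,0,0,0,0,0],[85,0,0,-30,0,0,0],[85,0,0,-70,0,0,0],[85,0,0,-120,0,0,0],[85,0,0,-170,0,0,0],[85,0,0,-170,0,0,0],[85,0,0,-170,0,0,0]]'
cat >> h.py <<'E'
def find(n,i,g,h,win=14):
    "nearest low-saturation blob to expected ground pos g, of a 62 mm round part of height h; returns base xy"
    bs,m=blobs(i);u=proj(n,(*g,h));t=np.linspace(0,6.283,80);r=.031
    bs=[c for c in bs if 60<cv2.contourArea(c)<500]
    if not bs:return None
    c=min(bs,key=lambda c:np.linalg.norm(c.reshape(-1,2).mean(0)-u))
    e=np.array(cv2.boundingRect(c),float);tc=e[:2]+(e[2:]-1)/2
    M=cv2.moments(c);tc=np.array([M["m10"],M["m01"]])/M["m00"]
    g=np.array(g,float)
    for _ in range(4):
        P=np.float32([proj(n,(g[0]+r*np.cos(a),g[1]+r*np.sin(a),z)) for a in t for z in(0,h)])
        M=cv2.moments(cv2.convexHull(P));q=np.array([M["m10"],M["m01"]])/M["m00"]
        w=proj(n,(*g,h/2));g=g+ray(n,w+tc-q,h/2)-ray(n,w,h/2)
    return np.round(g,4),cv2.contourArea(c)
E
python3 - <<'E'
from h import *
for n in("top","side"):
    i=shot(n,n+"4")
    for k,g,h in(("A",(.640,.253),.007),("B",(.609,-.26),.007),("disc",(.562,.37),.014)):print(n,k,find(n,i,g,h))
delta(.640,.253,.05,68)
E
```

```text
time_s: 11.25
position: [0.4816, -0.0143, 0.1932]
tcp_rot: [179.8, -0.1, 68.0]
force: [-0.9, -0.1, -1.3]
grip_width: 0.085
top A (array([0.6421, 0.254 ]), 231.5)
top B (array([ 0.6113, -0.26  ]), 234.0)
top disc (array([0.5643, 0.3708]), 246.5)
side A (array([ 0.7933, -0.0447]), 190.0)
side B (array([ 0.6108, -0.2583]), 288.5)
side disc (array([ 0.7905, -0.0475]), 190.0)
now [ 0.4798 -0.0141  0.1897] [-1.7985e+02  3.0000e-02  6.8000e+01] t 11.3 F [-0.1  0.8 -0.5] w 85.2
shift [307.7  48.9 139.5] rot [-0.0026  0.0005 -0.    ]
```

Run:
```python
from h import *
# bottle base: lowest silhouette point in side0 -> nearest rim on bench
i=cv2.imread("pics/side0.png");g=cv2.cvtColor(i,cv2.COLOR_BGR2GRAY)
m=(g<40).astype(np.uint8)
for c in cv2.findContours(m,0,2)[0]:
    x,y,w,h=cv2.boundingRect(c)
    if 235<x<265 and h>30:
        b=ray("side",(x+w/2,y+h-1),0);d=np.array([.483,.875]);print(x,y,w,h,"front rim",b,"centre",b+.042*d)
delta(.6415,.254,.06,103)
```

```text
240 101 21 54 front rim [0.69443286 0.31888824] centre [0.71471886 0.35563824]
now [ 0.4798 -0.0141  0.1897] [-1.7985e+02  3.0000e-02  6.8000e+01] t 11.3 F [-0.1  0.8 -0.5] w 85.2
shift [309.2  49.9 129.4] rot [-2.700e-03 -3.000e-04 -6.109e-01]
```

```bash
python3 -m pendant '[[85,309,50,0,0,0,-0.611],[85,309,50,0,0,0,-0.611],[85,309,50,0,0,0,-0.611],[85,309,50,0,0,0,-0.611],[85,309,50,0,0,0,-0.611],[85,309,50,0,0,0,-0.611],[85,309,50,40,0,0,-0.611],[85,309,50,80,0,0,-0.611],[85,309,50,130,0,0,-0.611],[85,309,50,130,0,0,-0.611],[85,309,50,130,0,0,-0.611],[85,309,50,130,0,0,-0.611]]'; python3 -c "
from h import *
delta(.6415,.254,-.003,103)"
```

```text
time_s: 12.55
position: [0.6443, 0.2539, 0.0644]
tcp_rot: [179.7, -0.0, 103.0]
force: [0.9, -0.8, 1.2]
grip_width: 0.0855
now [0.6443 0.2539 0.0644] [ 1.7973e+02 -2.0000e-02  1.0299e+02] t 12.6 F [ 0.9 -0.8  1.2] w 85.5
shift [ 0.7 -3.1 67.4] rot [ 0.0047 -0.0004 -0.0001]
```

```bash
python3 -m pendant '[[85,0,-2,30,0,0,0],[85,0,-2,50,0,0,0],[85,0,-2,58,0,0,0],[85,0,-2,63,0,0,0],[85,0,-2,63,0,0,0],[85,0,-2,63,0,0,0],[50,0,-2,63,0,0,0],[50,0,-2,63,0,0,0],[50,0,-2,63,0,0,0],[50,0,-2,63,0,0,0],[50,0,-2,63,0,0,0],[50,0,-2,63,0,0,0],[50,0,-2,63,0,0,0],[50,0,-2,63,0,0,0],[50,0,-2,63,0,0,0]]'
```

```text
time_s: 14.05
position: [0.6419, 0.2535, 0.0007]
tcp_rot: [179.8, -0.0, 103.0]
force: [-0.2, -0.1, 4.5]
grip_width: 0.0569
```

```bash
python3 -m pendant '[[85,0,0,0,0,0,0],[85,0,0,0,0,0,0],[85,0,0,0,0,0,0],[85,0,0,0,0,0,0],[85,0,0,0,0,0,0.786],[85,0,0,0,0,0,0.786],[85,0,0,0,0,0,0.786],[85,0,0,0,0,0,0.786],[85,0,0,0,0,0,0.786],[85,0,0,0,0,0,1.571],[85,0,0,0,0,0,1.571],[85,0,0,0,0,0,1.571],[85,0,0,0,0,0,1.571],[85,0,0,0,0,0,1.571],[85,0,0,0,0,0,1.571],[85,0,0,0,0,0,1.571],[85,0,0,0,0,0,1.571]]'
python3 -m pendant '[[50,0,0,0,0,0,0],[50,0,0,0,0,0,0],[50,0,0,0,0,0,0],[50,0,0,0,0,0,0],[50,0,0,0,0,0,0],[50,0,0,0,0,0,0],[50,0,0,0,0,0,0],[50,0,0,0,0,0,0],[50,0,0,0,0,0,0]]'
```

```text
time_s: 15.75
position: [0.6406, 0.2531, -0.0019]
tcp_rot: [-180.0, 0.0, 13.1]
force: [1.1, 1.0, 0.8]
grip_width: 0.0847
time_s: 16.65
position: [0.6413, 0.2533, -0.0007]
tcp_rot: [-180.0, -0.1, 13.0]
force: [-1.5, -0.2, 5.2]
grip_width: 0.0579
```

```bash
python3 -m pendant '[[50,0,0,-20,0,0,0],[50,0,0,-60,0,0,0],[50,0,0,-110,0,0,0],[50,0,0,-150,0,0,0],[50,0,0,-150,0,0,0],[50,0,0,-150,0,0,0]]'; python3 -c "
from h import *
delta(.4803,-.0140,.11,-22)"
```

```text
time_s: 17.25
position: [0.6408, 0.2532, 0.1485]
tcp_rot: [-180.0, -0.0, 13.0]
force: [-0.2, 0.1, -2.7]
grip_width: 0.0581
now [0.6408 0.2532 0.1485] [-1.7999e+02 -5.0000e-02  1.3000e+01] t 17.2 F [-0.2  0.1 -2.7] w 58.1
shift [-216.5  224.3   38.3] rot [-4.000e-04 -8.000e-04  6.108e-01]
```

```bash
python3 -m pendant '[[50,-216,224,0,0,0,0.611],[50,-216,224,0,0,0,0.611],[50,-216,224,0,0,0,0.611],[50,-216,224,0,0,0,0.611],[50,-216,224,0,0,0,0.611],[50,-216,224,0,0,0,0.611],[50,-216,224,0,0,0,0.611],[50,-216,224,20,0,0,0.611],[50,-216,224,40,0,0,0.611],[50,-216,224,40,0,0,0.611],[50,-216,224,40,0,0,0.611],[50,-216,224,40,0,0,0.611]]'
python3 - <<'E'
from h import *
delta(.4803,-.014,.09,-22)
b=shot("side","s5")
v=proj("side",(.48,-.0137,.08)).astype(int)
cv2.imwrite("pics/c6.png",cv2.convertScaleAbs(cv2.resize(b[v[1]-40:v[1]+40,v[0]-40:v[0]+40],(600,600),interpolation=cv2.INTER_CUBIC),alpha=1.6))
E
```

```text
time_s: 18.45
position: [0.481, -0.0133, 0.1085]
tcp_rot: [-180.0, -0.0, -22.0]
force: [-0.0, -0.1, -0.9]
grip_width: 0.0579
now [ 0.481  -0.0133  0.1085] [-179.99   -0.    -21.98] t 18.4 F [-0.  -0.1 -0.9] w 57.9
shift [-0.4  0.9 18.5] rot [-0.0002 -0.      0.0004]
```

View pics/c6.png

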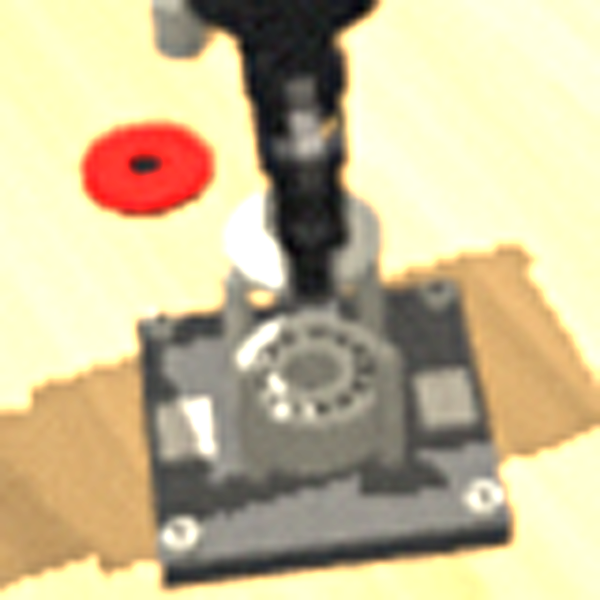

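The bearing lies flat in the pocket (centre (315,390)), and the ring (303,240) is held level above it. Lowering.

```bash
python3 -m pendant '[[50,-0.4,0.5,10,0,0,0],[50,-0.4,0.5,20,0,0,0],[50,-0.4,0.5,25,0,0,0],[50,-0.4,0.5,29,0,0,0],[50,-0.4,0.5,33,0,0,0],[50,-0.4,0.5,37,0,0,0],[50,-0.4,0.5,40,0,0,0],[50,-0.4,0.5,40,0,0,0],[50,-0.4,0.5,40,0,0,0]]'
```

```text
time_s: 19.4
position: [0.4802, -0.014, 0.0684]
tcp_rot: [-180.0, -0.0, -22.0]
force: [0.8, 0.4, -0.7]
grip_width: 0.0575
```

```bash
python3 -m pendant '[[50,0,0,6,0,0,0],[50,0,0,12,0,0,0],[50,0,0,17,0,0,0],[50,0,0,20,0,0,0],[50,0,0,22,0,0,0],[50,0,0,24,0,0,0],[50,0,0,24,0,0,0],[50,0,0,24,0,0,0]]'
python3 -m pendant '[[50,0,0,1,0,0,0],[50,0,0,2,0,0,0],[50,0,0,3,0,0,0],[50,0,0,4,0,0,0],[50,0,0,4,0,0,0],[50,0,0,4,0,0,0]]'
```

```text
time_s: 20.2
position: [0.4802, -0.014, 0.0444]
tcp_rot: [-180.0, -0.0, -22.0]
force: [0.1, -0.7, -1.6]
grip_width: 0.0577
time_s: 20.8
position: [0.4802, -0.014, 0.0412]
tcp_rot: [-180.0, -0.0, -22.0]
force: [-3.5, 0.3, 5.5]
grip_width: 0.0581
```

It is seated at +5.5 N and the expected height. I'll release, lift and go for ring B.

```bash
python3 -m pendant '[[65,0,0,0,0,0,0],[85,0,0,0,0,0,0],[85,0,0,0,0,0,0],[85,0,0,0,0,0,0],[85,0,0,-30,0,0,0],[85,0,0,-70,0,0,0],[85,0,0,-120,0,0,0],[85,0,0,-120,0,0,0],[85,0,0,-120,0,0,0]]'
python3 - <<'E'
from h import *
for n in("top","side"):
    i=shot(n,n+"6")
    for k,g,h in(("B",(.611,-.26),.007),("disc",(.5635,.371),.014)):print(n,k,find(n,i,g,h))
delta(.6105,-.2595,.06,-22)
E
```

```text
time_s: 21.7
position: [0.4811, -0.0141, 0.1621]
tcp_rot: [-179.9, -0.2, -22.0]
force: [0.5, 0.3, -0.0]
grip_width: 0.0849
top B (array([ 0.6114, -0.26  ]), 233.0)
top disc (array([0.5643, 0.3705]), 248.0)
side B (array([ 0.6109, -0.2584]), 287.5)
side disc (array([0.5648, 0.3809]), 129.0)
now [ 0.4793 -0.0139  0.1589] [ 1.7997e+02  1.3000e-01 -2.2010e+01] t 21.8 F [ 0.5  0.2 -1. ] w 85.0
shift [214.  178.4  98.5] rot [ 0.0005  0.0023 -0.0003]
```

```bash
python3 -m pendant '[[85,214,178.5,0,0,0,0],[85,214,178.5,0,0,0,0],[85,214,178.5,0,0,0,0],[85,214,178.5,0,0,0,0],[85,214,178.5,0,0,0,0],[85,214,178.5,0,0,0,0],[85,214,178.5,40,0,0,0],[85,214,178.5,80,0,0,0],[85,214,178.5,110,0,0,0],[85,214,178.5,110,0,0,0],[85,214,178.5,110,0,0,0],[85,214,178.5,110,0,0,0]]'; python3 -c "
from h import *
delta(.6112,-.2593,-.003,-22)"
```

```text
time_s: 23.0
position: [0.6127, -0.2602, 0.0523]
tcp_rot: [180.0, -0.2, -22.0]
force: [-0.9, -0.1, 0.1]
grip_width: 0.0852
now [ 0.6127 -0.2602  0.0523] [179.99  -0.19 -22.01] t 23.0 F [-0.9 -0.1  0.1] w 85.2
shift [-1.9 -0.3 55.3] rot [ 0.0002 -0.0033 -0.0001]
```

```bash
python3 -m pendant '[[85,-1,0,30,0,0,0],[85,-1,0,45,0,0,0],[85,-1,0,53,0,0,0],[85,-1,0,53,0,0,0],[85,-1,0,53,0,0,0],[50,-1,0,53,0,0,0],[50,-1,0,53,0,0,0],[50,-1,0,53,0,0,0],[50,-1,0,53,0,0,0],[50,-1,0,53,0,0,0],[50,-1,0,53,0,0,0],[50,-1,0,53,0,0,0],[50,-1,0,53,0,0,0],[50,-1,0,53,0,0,0]]'
python3 -m pendant '[[85,0,0,0,0,0,0],[85,0,0,0,0,0,0],[85,0,0,0,0,0,0],[85,0,0,0,0,0,0],[85,0,0,0,0,0,-0.786],[85,0,0,0,0,0,-0.786],[85,0,0,0,0,0,-0.786],[85,0,0,0,0,0,-0.786],[85,0,0,0,0,0,-0.786],[85,0,0,0,0,0,-1.571],[85,0,0,0,0,0,-1.571],[85,0,0,0,0,0,-1.571],[85,0,0,0,0,0,-1.571],[85,0,0,0,0,0,-1.571],[85,0,0,0,0,0,-1.571],[85,0,0,0,0,0,-1.571],[85,0,0,0,0,0,-1.571]]'
python3 -m pendant '[[50,0,0,0,0,0,0],[50,0,0,0,0,0,0],[50,0,0,0,0,0,0],[50,0,0,0,0,0,0],[50,0,0,0,0,0,0],[50,0,0,0,0,0,0],[50,0,0,0,0,0,0],[50,0,0,0,0,0,0],[50,0,0,0,0,0,0]]'
```

```text
time_s: 24.4
position: [0.6119, -0.26, -0.0002]
tcp_rot: [180.0, -0.2, -22.0]
force: [-0.8, 0.3, 4.7]
grip_width: 0.0578
time_s: 26.1
position: [0.6105, -0.2593, -0.0029]
tcp_rot: [-180.0, -0.0, 67.9]
force: [-1.1, 0.4, 0.3]
grip_width: 0.0851
time_s: 27.0
position: [0.6112, -0.2596, -0.0017]
tcp_rot: [179.9, 0.0, 68.0]
force: [-0.5, 0.4, 6.2]
grip_width: 0.0584
```

```bash
python3 -m pendant '[[50,0,0,-20,0,0,0],[50,0,0,-60,0,0,0],[50,0,0,-110,0,0,0],[50,0,0,-120,0,0,0],[50,0,0,-120,0,0,0],[50,0,0,-120,0,0,0]]'; python3 -c "
from h import *
delta(.4803,-.0140,.11,68)"
```

```text
time_s: 27.6
position: [0.6094, -0.2587, 0.1146]
tcp_rot: [-179.8, -0.0, 68.0]
force: [-0.7, -0.3, -3.3]
grip_width: 0.0579
now [ 0.6094 -0.2587  0.1146] [-1.7976e+02 -3.0000e-02  6.8000e+01] t 27.6 F [-0.7 -0.3 -3.3] w 57.9
shift [ 178.5 -211.4    5.6] rot [-0.0042 -0.0005 -0.    ]
```

```bash
python3 -m pendant '[[50,178.5,-211.4,5,0,0,0],[50,178.5,-211.4,5,0,0,0],[50,178.5,-211.4,5,0,0,0],[50,178.5,-211.4,5,0,0,0],[50,178.5,-211.4,5,0,0,0],[50,178.5,-211.4,5,0,0,0],[50,178.5,-211.4,5,0,0,0],[50,178.5,-211.4,5,0,0,0],[50,178.5,-211.4,5,0,0,0],[50,178.5,-211.4,5,0,0,0]]'; python3 -c "
from h import *
delta(.4803,-.0140,.071,68)"
```

```text
time_s: 28.6
position: [0.4816, -0.0156, 0.1115]
tcp_rot: [-179.9, 0.0, 67.9]
force: [0.1, 0.8, -1.7]
grip_width: 0.0584
now [ 0.4816 -0.0156  0.1115] [-1.7992e+02  3.0000e-02  6.7910e+01] t 28.6 F [ 0.1  0.8 -1.7] w 58.4
shift [ 1.  -1.8 40.5] rot [-0.0013  0.0005 -0.0015]
```

```bash
python3 -m pendant '[[50,0.5,-1,8,0,0,0],[50,0.5,-1,16,0,0,0],[50,0.5,-1,20,0,0,0],[50,0.5,-1,20,0,0,0]]'; python3 -c "
from h import *
delta(.4803,-.0140,.071,68)"
```

```text
time_s: 29.0
position: [0.4799, -0.0138, 0.0909]
tcp_rot: [-179.8, 0.0, 68.0]
force: [-1.0, -0.2, -2.4]
grip_width: 0.0585
now [ 0.4799 -0.0138  0.0909] [-1.7985e+02  3.0000e-02  6.7980e+01] t 29.0 F [-1.  -0.2 -2.4] w 58.5
shift [-0.   0.5 19.9] rot [-0.0026  0.0005 -0.0003]
```

Seating height for the TCP is about 0.047.

```bash
python3 -m pendant '[[50,0,0.4,5,0,0,0],[50,0,0.4,10,0,0,0],[50,0,0.4,14,0,0,0],[50,0,0.4,18,0,0,0],[50,0,0.4,22,0,0,0],[50,0,0.4,22,0,0,0],[50,0,0.4,22,0,0,0]]'
python3 -m pendant '[[50,0,0,5,0,0,0],[50,0,0,10,0,0,0],[50,0,0,14,0,0,0],[50,0,0,17,0,0,0],[50,0,0,19,0,0,0],[50,0,0,19,0,0,0],[50,0,0,19,0,0,0]]'
python3 -m pendant '[[50,0,0,1,0,0,0],[50,0,0,2,0,0,0],[50,0,0,3,0,0,0],[50,0,0,4,0,0,0],[50,0,0,4,0,0,0],[50,0,0,4,0,0,0]]'
```

```text
time_s: 29.7
position: [0.4811, -0.0139, 0.0702]
tcp_rot: [-180.0, -0.0, 68.0]
force: [-0.3, 0.2, -0.8]
grip_width: 0.0582
time_s: 30.4
position: [0.4812, -0.014, 0.0514]
tcp_rot: [180.0, -0.0, 68.0]
force: [1.0, -0.3, -1.5]
grip_width: 0.0581
time_s: 31.0
position: [0.4811, -0.0139, 0.0473]
tcp_rot: [180.0, -0.0, 68.0]
force: [-0.6, -0.3, -0.8]
grip_width: 0.0585
```

```bash
python3 -m pendant '[[50,0,0,0.7,0,0,0],[50,0,0,1.4,0,0,0],[50,0,0,2,0,0,0],[50,0,0,2,0,0,0],[50,0,0,2,0,0,0]]'
```

```text
time_s: 31.5
position: [0.4812, -0.0139, 0.0472]
tcp_rot: [180.0, -0.0, 68.0]
force: [-4.6, 0.3, 8.7]
grip_width: 0.0586
```

Seated. I'll release, lift, get out of the view toward the disc, then look.

```bash
python3 -m pendant '[[65,0,0,0,0,0,0],[85,0,0,0,0,0,0],[85,0,0,0,0,0,0],[85,0,0,0,0,0,0],[85,0,0,-30,0,0,0],[85,0,0,-70,0,0,0],[85,0,0,-120,0,0,0],[85,0,0,-160,0,0,0],[85,0,0,-160,0,0,0]]'
python3 - <<'E'
from h import *
o=[]
for n in("top","side"):
    i=shot(n,n+"7")
    print(n,find(n,i,(.5645,.3705),.014))
    for g,w in(((.5645,.3705,.014),20),((.48,-.0137,.06),28)):
        v=proj(n,g).astype(int);o.append(cv2.resize(i[v[1]-w:v[1]+w,v[0]-w:v[0]+w],(390,290) if 0 else (300,300),interpolation=cv2.INTER_CUBIC));print(v)
cv2.imwrite("pics/c7.png",cv2.convertScaleAbs(np.vstack([np.hstack(o[:2]),np.hstack(o[2:])]),alpha=1.5))
E
```

```text
time_s: 32.4
position: [0.4847, -0.0145, 0.2129]
tcp_rot: [179.2, -0.2, 68.0]
force: [0.0, -0.0, -0.5]
grip_width: 0.0849
top (array([0.5644, 0.3706]), 246.5)
[140 191]
[261 215]
side (array([ 0.7905, -0.0465]), 193.5)
[214 154]
[242 214]
```

View pics/c7.png

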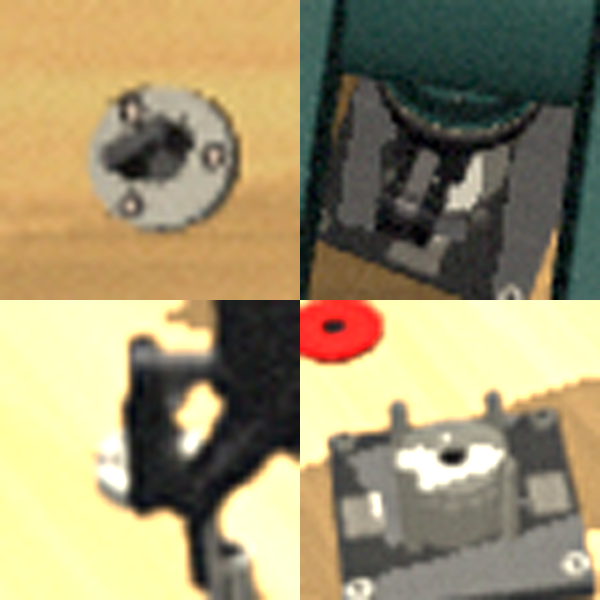

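The stack is good. In the lower right crop, ring 2 lies flat on the pack between the posts. In the upper left crop, the disc's points are at (131,110), (213,155) and (131,205). I need a better look to tell which one is by the index flat.

Run:
```python
from h import *
o=[]
for n,f,w in(("top","top7",13),("side","side0",13)):
    i=cv2.imread(f"pics/{f}.png");v=proj(n,(.5645,.3705,.02)).astype(int);print(v)
    o.append(cv2.resize(i[v[1]-w:v[1]+w,v[0]-w:v[0]+w],(400,400),interpolation=cv2.INTER_CUBIC))
a=np.hstack(o);cv2.imwrite("pics/c8.png",cv2.convertScaleAbs(a,alpha=1.0))
f=lambda p:((p[0]+.5)/7.5-.5+120,(p[1]+.5)/7.5-.5+171)
P=np.array([ray("top",f(p),.014) for p in((131,110),(213,155),(131,205))]);print(P)
M=P.mean(0);print(M)
for p in P:
    d=p-M;print(np.hypot(*d),np.degrees(np.arctan2(d[1],d[0])))
```

```text
[140 190]
[214 153]
[[0.58389478 0.38321823]
 [0.56430611 0.34693335]
 [0.54263763 0.38052311]]
[0.56361284 0.3702249 ]
0.024087004390442014 32.64507781776788
0.023301860520683077 -88.29509153116811
0.023366913772376322 153.85032487471676
```

View pics/c8.png

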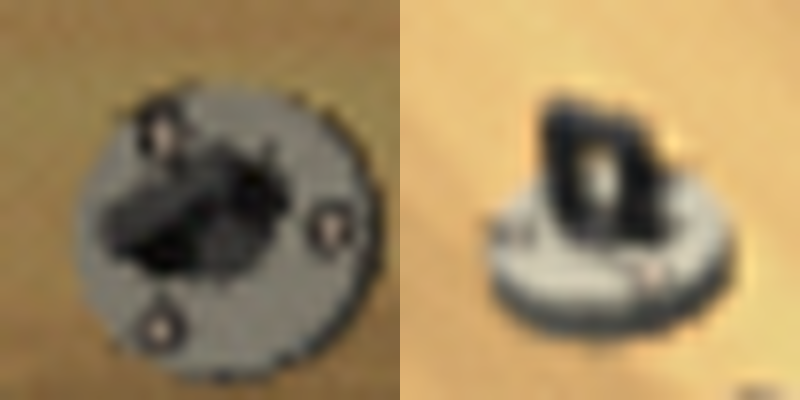

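The dark flat sits at the rim beside (150,120) in the left crop, and the eye lies across that direction. That makes (162,130) point 1, (330,228) point 2 and (160,327) point 3. The disc's yaw is about -57°.

```bash
python3 -c "
from h import *
delta(.5638,.3702,.12,122.8)"
```

```text
now [ 0.4818 -0.014   0.2064] [ 1.7984e+02 -4.0000e-02  6.8000e+01] t 32.5 F [-0.6  0.  -1.1] w 84.8
shift [386.9 -68.1  86.6] rot [ 2.900e-03  6.000e-04 -9.564e-01]
```

```bash
python3 -m pendant '[[40,387,-68,0,0,0,-0.956],[40,387,-68,0,0,0,-0.956],[40,387,-68,0,0,0,-0.956],[40,387,-68,0,0,0,-0.956],[40,387,-68,0,0,0,-0.956],[40,387,-68,0,0,0,-0.956],[40,387,-68,0,0,0,-0.956],[40,387,-68,0,0,0,-0.956],[40,387,-68,40,0,0,-0.956],[40,387,-68,86,0,0,-0.956],[40,387,-68,86,0,0,-0.956],[40,387,-68,86,0,0,-0.956],[40,387,-68,86,0,0,-0.956]]'; python3 -c "
from h import *
i=shot('top','top8')
print(find('top',i,(.5644,.3706),.014))
delta(.5638,.3702,.021,122.8)"
```

```text
time_s: 33.8
position: [0.5644, 0.3707, 0.122]
tcp_rot: [179.8, 0.0, 122.7]
force: [0.6, -1.0, 1.2]
grip_width: 0.0397
(array([0.5638, 0.3723]), 259.0)
now [0.5648 0.3709 0.1231] [1.7965e+02 2.0000e-02 1.2274e+02] t 33.9 F [0.6 0.3 1. ] w 39.9
shift [  0.   -1.9 102.1] rot [ 0.0061  0.0004 -0.001 ]
```

```bash
python3 -m pendant '[[40,0,-0.5,40,0,0,0],[40,0,-0.5,70,0,0,0],[40,0,-0.5,85,0,0,0],[40,0,-0.5,93,0,0,0],[40,0,-0.5,99,0,0,0],[40,0,-0.5,99,0,0,0],[40,0,-0.5,99,0,0,0]]'
```

```text
time_s: 34.55
position: [0.5636, 0.3706, 0.0221]
tcp_rot: [179.8, 0.0, 122.8]
force: [0.3, -0.5, 1.0]
grip_width: 0.0399
```

```bash
python3 -m pendant '[[0,0,0,0,0,0,0],[0,0,0,0,0,0,0],[0,0,0,0,0,0,0],[0,0,0,0,0,0,0],[0,0,0,0,0,0,0],[0,0,0,0,0,0,0],[0,0,0,0,0,0,0],[0,0,0,0,0,0,0]]'
python3 -m pendant '[[0,0,0,-15,0,0,0],[0,0,0,-50,0,0,0],[0,0,0,-100,0,0,0],[0,0,0,-110,0,0,0],[0,0,0,-110,0,0,0],[0,0,0,-110,0,0,0]]';  python3 -c "
from h import *
delta(.4806,-.0140,.15,158)"
```

```text
time_s: 35.35
position: [0.5633, 0.3706, 0.0215]
tcp_rot: [179.9, -0.0, 122.8]
force: [1.1, 1.6, 5.0]
grip_width: 0.0092
time_s: 35.95
position: [0.5613, 0.3693, 0.1277]
tcp_rot: [-179.7, -0.0, 122.8]
force: [-0.0, -0.7, -4.4]
grip_width: 0.0089
now [0.5613 0.3693 0.1277] [-1.7973e+02 -2.0000e-02  1.2277e+02] t 36.0 F [-0.  -0.7 -4.4] w 8.9
shift [-278.6 -275.4  -21.1] rot [-0.0044 -0.0018 -0.6149]
```

```bash
python3 -m pendant '[[0,-279,-275,-10,0,0,-0.615],[0,-279,-275,-10,0,0,-0.615],[0,-279,-275,-10,0,0,-0.615],[0,-279,-275,-10,0,0,-0.615],[0,-279,-275,-10,0,0,-0.615],[0,-279,-275,-10,0,0,-0.615],[0,-279,-275,-10,0,0,-0.615],[0,-279,-275,-10,0,0,-0.615],[0,-279,-275,-10,0,0,-0.615],[0,-279,-275,-10,0,0,-0.615],[0,-279,-275,15,0,0,-0.615],[0,-279,-275,15,0,0,-0.615],[0,-279,-275,15,0,0,-0.615]]';  python3 - <<'E'
from h import *
delta(.4806,-.0140,.1,158)
b=shot("side","s9")
v=proj("side",(.48,-.0137,.08)).astype(int)
cv2.imwrite("pics/c9.png",cv2.convertScaleAbs(cv2.resize(b[v[1]-40:v[1]+40,v[0]-40:v[0]+40],(600,600),interpolation=cv2.INTER_CUBIC),alpha=1.4))
E
```

```text
time_s: 37.25
position: [0.4812, -0.012, 0.1136]
tcp_rot: [-180.0, -0.3, 158.1]
force: [0.2, -0.2, -3.1]
grip_width: 0.009
now [ 0.4812 -0.012   0.1136] [-179.96   -0.26  158.12] t 37.2 F [ 0.2 -0.2 -3.1] w 9.0
shift [-0.2 -2.1 13.6] rot [-0.0007 -0.0046  0.0021]
```

View pics/c9.png

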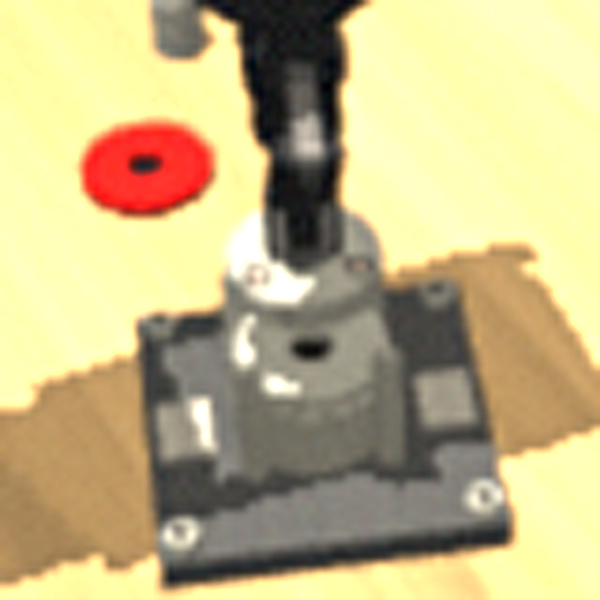

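The disc (303,260) is held level and centred above the pack, with points 2 and 3 facing the camera. Lowering.

```bash
python3 -m pendant '[[0,-0.2,-1,4,0,0,0],[0,-0.2,-1,8,0,0,0],[0,-0.2,-1,10,0,0,0],[0,-0.2,-1,10,0,0,0],[0,-0.2,-1,10,0,0,0]]';  python3 -c "
from h import *
delta(.4806,-.0140,.0775,158)"
```

```text
time_s: 37.8
position: [0.4823, -0.0144, 0.1054]
tcp_rot: [180.0, 0.0, 158.0]
force: [1.0, 0.8, -4.4]
grip_width: 0.0096
now [ 0.4823 -0.0144  0.1054] [1.7999e+02 1.0000e-02 1.5801e+02] t 37.8 F [ 1.   0.8 -4.4] w 9.6
shift [ 1.7 -0.3 27.9] rot [0.0001 0.0002 0.0001]
```

```bash
python3 -m pendant '[[0,1.5,-0.2,3,0,0,0],[0,1.5,-0.2,6,0,0,0],[0,1.5,-0.2,9,0,0,0],[0,1.5,-0.2,12,0,0,0],[0,1.5,-0.2,14,0,0,0],[0,1.5,-0.2,16,0,0,0],[0,1.5,-0.2,16,0,0,0]]'
python3 -m pendant '[[0,0,0,3,0,0,0],[0,0,0,6,0,0,0],[0,0,0,8,0,0,0],[0,0,0,9,0,0,0],[0,0,0,9,0,0,0]]'
```

```text
time_s: 38.5
position: [0.4805, -0.014, 0.0889]
tcp_rot: [-180.0, -0.0, 158.0]
force: [-0.1, -0.7, -4.0]
grip_width: 0.0088
time_s: 39.0
position: [0.4806, -0.0139, 0.08]
tcp_rot: [-180.0, -0.0, 158.0]
force: [-0.4, 0.2, -4.2]
grip_width: 0.0091
```

```bash
python3 -m pendant '[[0,0,0,1,0,0,0],[0,0,0,2,0,0,0],[0,0,0,3,0,0,0],[0,0,0,4,0,0,0],[0,0,0,4,0,0,0],[0,0,0,4,0,0,0]]'
```

```text
time_s: 39.6
position: [0.4809, -0.014, 0.0774]
tcp_rot: [180.0, 0.0, 158.0]
force: [-4.0, -0.0, 5.2]
grip_width: 0.0091
```

The disc is seated: height as predicted and +5 N. I'll release, lift clear and move toward the probe.

```bash
python3 -m pendant '[[20,0,0,0,0,0,0],[40,0,0,0,0,0,0],[40,0,0,0,0,0,0],[40,0,0,0,0,0,0],[40,0,0,-40,0,0,0],[40,0,0,-90,0,0,0],[40,0,0,-140,0,0,0],[40,0,0,-160,0,0,0],[40,0,0,-160,0,0,0]]'; python3 -c "
from h import *
delta(.438,-.3245,.24,158)"
```

```text
time_s: 40.5
position: [0.483, -0.0143, 0.2411]
tcp_rot: [179.9, 0.5, 158.0]
force: [0.7, 0.5, 0.6]
grip_width: 0.04
now [ 0.483  -0.0143  0.2411] [179.86   0.54 158.01] t 40.5 F [0.7 0.5 0.6] w 40.0
shift [ -74.5 -304.5    1.1] rot [0.0024 0.0095 0.0002]
```

```bash
python3 -m pendant '[[60,-74,-304,0,0,0,0],[60,-74,-304,0,0,0,0],[60,-74,-304,0,0,0,0],[60,-74,-304,0,0,0,0],[60,-74,-304,0,0,0,0],[60,-74,-304,0,0,0,0],[60,-74,-304,0,0,0,0],[60,-74,-304,0,0,0,0],[60,-74,-304,0,0,0,0],[60,-74,-304,0,0,0,0]]'
python3 - <<'E'
from h import *
delta(.438,-.3245,.105,158)
o=[]
for n,g,w in(("side",(.438,-.3245,.15),32),("top",(.48,-.0137,.06),20)):
    i=shot(n,n+"10");v=proj(n,g).astype(int);print(v)
    o.append(cv2.resize(i[v[1]-w:v[1]+w,v[0]-w:v[0]+w],(400,400),interpolation=cv2.INTER_CUBIC))
cv2.imwrite("pics/c10.png",cv2.convertScaleAbs(np.hstack(o),alpha=1.4))
E
```

```text
time_s: 41.5
position: [0.436, -0.3218, 0.2359]
tcp_rot: [179.9, -0.0, 158.1]
force: [0.4, -0.4, 0.6]
grip_width: 0.0601
now [ 0.436  -0.3218  0.2359] [ 1.7994e+02 -4.0000e-02  1.5814e+02] t 41.5 F [ 0.4 -0.4  0.6] w 60.1
shift [ -3.   -1.9 130.9] rot [ 0.001  -0.0006  0.0024]
[290 276]
[261 215]
```

View pics/c10.png

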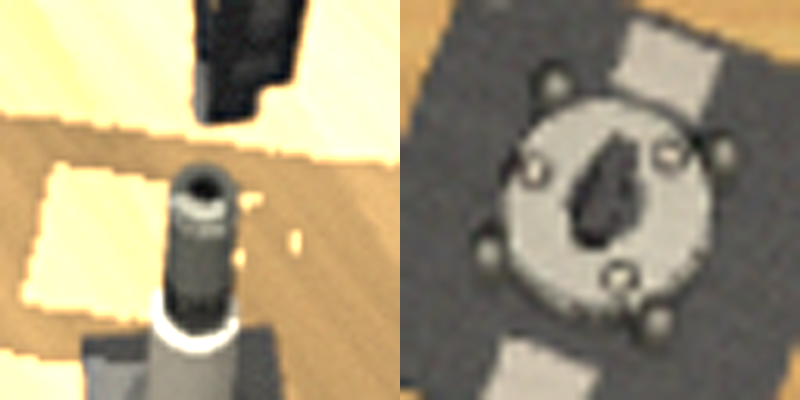

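The right crop shows the disc seated, with point 1 at (535,170), point 2 at (670,153) and point 3 at (620,277). The left crop shows the probe top at (203,187) with the open fingers above it.

```bash
python3 - <<'E'
from h import *
print("probe",ray("side",((203.5)/6.25-.5+258,188.5/6.25-.5+244),.16))
for p in((135,170),(270,153),(220,277)):print(ray("top",((p[0]+.5)/10-.5+241,(p[1]+.5)/10-.5+195),.07))
delta(.438,-.3245,.105,158)
E
python3 -m pendant '[[60,-1,-1,30,0,0,0],[60,-1,-1,65,0,0,0],[60,-1,-1,65,0,0,0],[60,-1,-1,65,0,0,0]]'; python3 -c "
from h import *
delta(.438,-.3245,.105,158)"
```

```text
probe [ 0.43772298 -0.32326134]
[0.49146444 0.00748851]
[ 0.49665349 -0.03310938]
[ 0.45929127 -0.01793766]
now [ 0.4361 -0.322   0.2364] [1.7998e+02 1.0000e-02 1.5815e+02] t 41.6 F [-0.5 -0.9 -0.6] w 60.0
shift [ -2.7  -1.7 131.4] rot [0.0004 0.0003 0.0026]
time_s: 42.0
position: [0.4362, -0.3239, 0.1714]
tcp_rot: [180.0, -0.1, 158.1]
force: [-0.4, 0.1, 1.1]
grip_width: 0.0598
now [ 0.4362 -0.3239  0.1714] [ 1.7997e+02 -5.0000e-02  1.5809e+02] t 42.0 F [-0.4  0.1  1.1] w 59.8
shift [-1.9  0.1 66.4] rot [ 0.0005 -0.0009  0.0015]
```

```bash
python3 -m pendant '[[60,-1.5,0,20,0,0,0],[60,-1.5,0,45,0,0,0],[60,-1.5,0,66,0,0,0],[60,-1.5,0,66,0,0,0],[60,-1.5,0,66,0,0,0]]'
python3 -m pendant '[[15,0,0,0,0,0,0],[15,0,0,0,0,0,0],[15,0,0,0,0,0,0],[15,0,0,0,0,0,0],[15,0,0,0,0,0,0],[15,0,0,0,0,0,0],[15,0,0,0,0,0,0],[15,0,0,0,0,0,0],[15,0,0,0,0,0,0]]'
```

```text
time_s: 42.5
position: [0.4385, -0.3261, 0.1076]
tcp_rot: [-179.9, 0.2, 158.0]
force: [0.1, 0.2, 0.6]
grip_width: 0.0603
time_s: 43.4
position: [0.4384, -0.3262, 0.1074]
tcp_rot: [-179.9, 0.2, 158.0]
force: [-0.6, 0.7, 5.9]
grip_width: 0.0249
```

```bash
python3 -m pendant '[[15,0,0,-20,0,0,0],[15,0,0,-50,0,0,0],[15,0,0,-90,0,0,0],[15,0,0,-120,0,0,0],[15,0,0,-120,0,0,0],[15,0,0,-120,0,0,0]]'; python3 -c "
from h import *
delta(.4902,.0074,.19,158)"
```

```text
time_s: 44.0
position: [0.4375, -0.3255, 0.2252]
tcp_rot: [-180.0, 0.0, 158.0]
force: [-0.9, -0.5, -2.0]
grip_width: 0.0246
now [ 0.4375 -0.3255  0.2252] [-1.7999e+02  2.0000e-02  1.5801e+02] t 44.0 F [-0.9 -0.5 -2. ] w 24.6
shift [ 75.8 328.4  35.2] rot [-0.0001  0.0004  0.0001]
```

```bash
python3 -m pendant '[[15,76,328,0,0,0,0],[15,76,328,0,0,0,0],[15,76,328,0,0,0,0],[15,76,328,0,0,0,0],[15,76,328,0,0,0,0],[15,76,328,0,0,0,0],[15,76,328,0,0,0,0],[15,76,328,0,0,0,0],[15,76,328,0,0,0,0],[15,76,328,20,0,0,0],[15,76,328,35,0,0,0],[15,76,328,35,0,0,0],[15,76,328,35,0,0,0]]'
python3 - <<'E'
from h import *
delta(.4902,.0074,.1624,158)
b=shot("side","s11")
v=proj("side",(.48,-.0037,.09)).astype(int)
print(v,proj("side",(.4902,.0074,.0976)),proj("side",(.4902,.0074,.07)))
cv2.imwrite("pics/c11.png",cv2.convertScaleAbs(cv2.resize(b[v[1]-25:v[1]+25,v[0]-25:v[0]+25],(600,600),interpolation=cv2.INTER_CUBIC),alpha=1.4))
E
```

```text
time_s: 45.3
position: [0.4893, 0.0062, 0.1894]
tcp_rot: [-180.0, -0.1, 157.9]
force: [-0.5, 0.3, -1.4]
grip_width: 0.0247
now [0.4893 0.0062 0.1894] [-1.7996e+02 -1.2000e-01  1.5791e+02] t 45.3 F [-0.5  0.3 -1.4] w 24.7
shift [-0.5  1.4 27. ] rot [-0.0007 -0.0021 -0.0015]
[240 204] [241.24185489 199.60853425] [241.68174985 206.30405987]
```

View pics/c11.png

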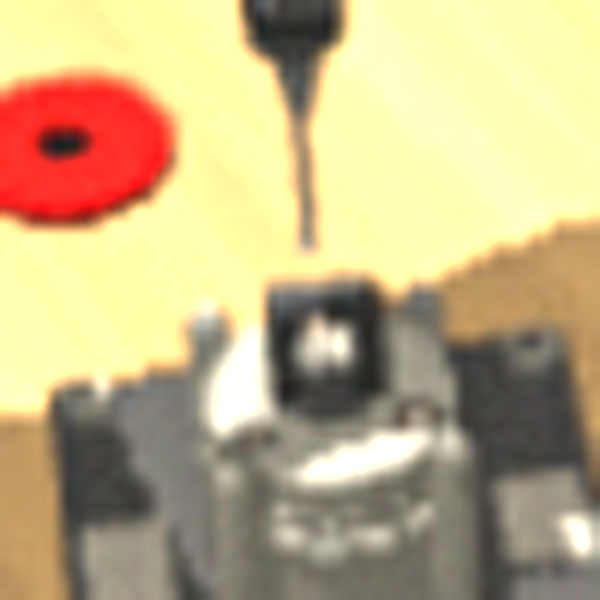

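The stylus tip is at (307,248) in the crop and hangs straight. The eye's top is at (325,285). I'll check the offset of the tip against the eye in this same view.

```bash
python3 - <<'E'
from h import *
f=lambda p:(np.array(p)-np.array([215,179])+.5)*12-.5
print("eye top",f(proj("side",(.4808,-.014,.106))),"tip at TCP",f(proj("side",(.4893,.0062,.1894-.0924))))
for l,q in(("p2",(.4947,-.0331)),("p3",(.4576,-.0181)),("post?",())):
    if q:print(l,f(proj("side",(*q,.07))))
E
python3 -m pendant '[[15,0,0,0,0,0,0],[15,0,0,0,0,0,0]]'
```

```text
eye top [326.48896314 291.77398378] tip at TCP [319.62537076 258.6447097 ]
p2 [419.58676481 423.21013895]
p3 [258.53926792 441.79981638]
time_s: 45.55
position: [0.4903, 0.0069, 0.1913]
tcp_rot: [180.0, 0.1, 158.0]
force: [0.3, -0.2, -1.6]
grip_width: 0.0249
```

The eye and points 2 and 3 match their predicted pixels. The tip sits 12 px (2.3 mm) along +x of the tool, so I shift by -1.8 mm and press on point 1.

```bash
python3 -m pendant '[[15,-1.8,0,10,0,0,0],[15,-1.8,0,20,0,0,0],[15,-1.8,0,25,0,0,0],[15,-1.8,0,28,0,0,0],[15,-1.8,0,30,0,0,0],[15,-1.8,0,32.5,0,0,0],[15,-1.8,0,32.5,0,0,0],[15,-1.8,0,32.5,0,0,0]]'
python3 - <<'E'
from h import *
delta(.4968,-.0341,.20,158)
b=shot("side","s12")
v=proj("side",(.48,-.0037,.09)).astype(int)
cv2.imwrite("pics/c12.png",cv2.convertScaleAbs(cv2.resize(b[v[1]-25:v[1]+25,v[0]-25:v[0]+25],(600,600),interpolation=cv2.INTER_CUBIC),alpha=1.4))
E
```

```text
time_s: 46.35
position: [0.4916, 0.0065, 0.1582]
tcp_rot: [180.0, 0.0, 158.0]
force: [-1.1, 0.1, 1.0]
grip_width: 0.0246
now [0.4916 0.0065 0.1582] [1.7999e+02 2.0000e-02 1.5801e+02] t 46.4 F [-1.1  0.1  1. ] w 24.6
shift [-20.  -35.7 -41.8] rot [0.0002 0.0004 0.0002]
```

View pics/c12.png

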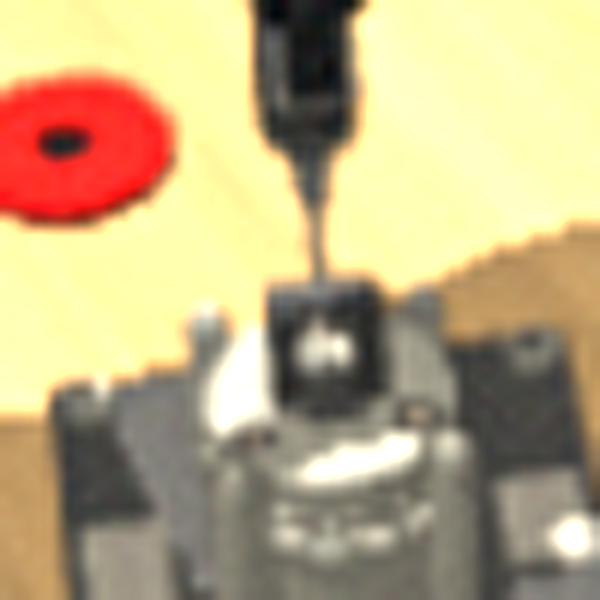

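The force rose by 2.6 N at the expected height and the stylus stands at x≈320 behind the eye, where point 1 should be. Now point 2.

```bash
python3 -m pendant '[[15,0,0,-25,0,0,0],[15,0,0,-50,0,0,0],[15,0,0,-50,0,0,0],[15,-20,-35.7,-50,0,0,0],[15,-20,-35.7,-50,0,0,0],[15,-20,-35.7,-50,0,0,0],[15,-20,-35.7,-30,0,0,0],[15,-20,-35.7,-20,0,0,0],[15,-20,-35.7,-20,0,0,0]]'; python3 -c "
from h import *
delta(.4967,-.0341,.1582,158)"
```

```text
time_s: 47.3
position: [0.4951, -0.0332, 0.1749]
tcp_rot: [-180.0, -0.3, 158.1]
force: [0.2, -0.5, -1.2]
grip_width: 0.0249
now [ 0.4951 -0.0332  0.1749] [-179.96   -0.32  158.06] t 47.3 F [ 0.2 -0.5 -1.2] w 24.9
shift [-1.9 -0.2 16.7] rot [-0.0008 -0.0055  0.001 ]
```

```bash
python3 -m pendant '[[15,0,0,8,0,0,0],[15,0,0,12,0,0,0],[15,0,0,16,0,0,0],[15,0,0,20,0,0,0],[15,0,0,20,0,0,0],[15,0,0,20,0,0,0]]'
python3 - <<'E'
from h import *
delta(.4596,-.0191,.1582,158)
b=shot("side","s13")
v=proj("side",(.48,-.0137,.09)).astype(int)
cv2.imwrite("pics/c13.png",cv2.convertScaleAbs(cv2.resize(b[v[1]-25:v[1]+25,v[0]-25:v[0]+25],(600,600),interpolation=cv2.INTER_CUBIC),alpha=1.4))
print((proj("side",(.4947,-.0331,.07))-v+25.5)*12)
E
```

```text
time_s: 47.9
position: [0.4969, -0.0341, 0.1584]
tcp_rot: [180.0, 0.0, 158.0]
force: [-0.0, 0.6, 1.2]
grip_width: 0.0245
now [ 0.4969 -0.0341  0.1584] [1.7997e+02 4.0000e-02 1.5801e+02] t 47.9 F [-0.   0.6  1.2] w 24.5
shift [40.2 -0.1  0.1] rot [0.0005 0.0007 0.0002]
[408.08676481 399.71013895]
```

View pics/c13.png

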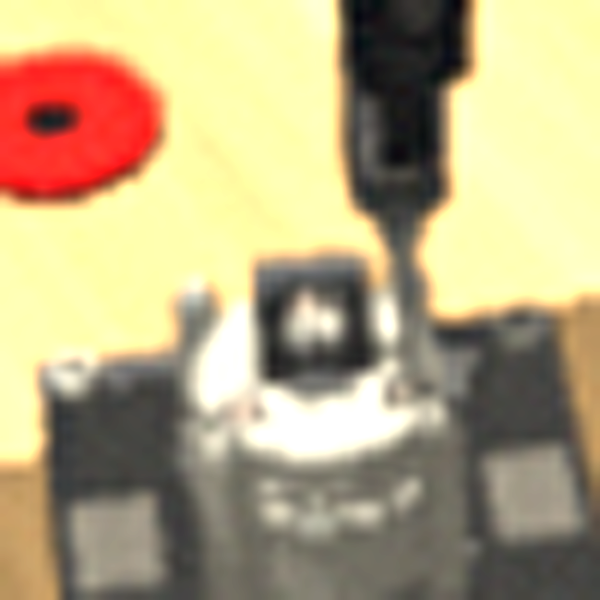

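The stylus stands on point 2's ring at about (408,390), with the force up 2.4 N. Now point 3.

```bash
python3 -m pendant '[[15,0,0,-25,0,0,0],[15,0,0,-50,0,0,0],[15,0,0,-50,0,0,0],[15,40,0,-50,0,0,0],[15,40,0,-50,0,0,0],[15,40,0,-50,0,0,0],[15,40,0,-30,0,0,0],[15,40,0,-20,0,0,0],[15,40,0,-12,0,0,0],[15,40,0,-8,0,0,0],[15,40,0,-4,0,0,0],[15,40,0,0,0,0,0],[15,40,0,0,0,0,0],[15,40,0,0,0,0,0]]'
python3 - <<'E'
from h import *
delta(.4384,-.3262,.225,158)
b=shot("side","s14")
v=proj("side",(.48,-.0137,.09)).astype(int)
cv2.imwrite("pics/c14.png",cv2.convertScaleAbs(cv2.resize(b[v[1]-25:v[1]+25,v[0]-25:v[0]+25],(600,600),interpolation=cv2.INTER_CUBIC),alpha=1.4))
E
```

```text
time_s: 49.35
position: [0.4599, -0.0193, 0.1585]
tcp_rot: [180.0, 0.1, 158.0]
force: [-0.4, 0.9, 1.4]
grip_width: 0.0243
now [ 0.4599 -0.0193  0.1585] [1.7999e+02 7.0000e-02 1.5801e+02] t 49.4 F [-0.4  0.9  1.4] w 24.3
shift [ -95.1 -292.7  -66.4] rot [0.0002 0.0012 0.0002]
```

View pics/c14.png

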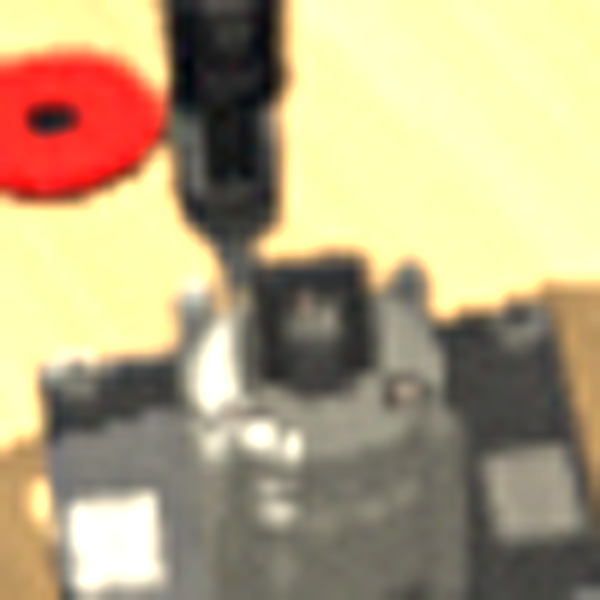

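The stylus is pressed on point 3 at about (245,405). Returning the probe to its stand.

```bash
python3 -m pendant '[[15,0,0,-30,0,0,0],[15,0,0,-67,0,0,0],[15,0,0,-67,0,0,0],[15,-95,-292.7,-67,0,0,0],[15,-95,-292.7,-67,0,0,0],[15,-95,-292.7,-67,0,0,0],[15,-95,-292.7,-67,0,0,0],[15,-95,-292.7,-67,0,0,0],[15,-95,-292.7,-67,0,0,0],[15,-95,-292.7,-67,0,0,0],[15,-95,-292.7,-67,0,0,0],[15,-95,-292.7,-67,0,0,0],[15,-95,-292.7,-67,0,0,0],[15,-95,-292.7,-67,0,0,0]]'; python3 -c "
from h import *
delta(.4384,-.3262,.195,158)"
```

```text
time_s: 50.8
position: [0.4386, -0.3246, 0.2251]
tcp_rot: [180.0, 0.0, 158.1]
force: [-0.3, -0.2, -1.3]
grip_width: 0.0248
now [ 0.4386 -0.3246  0.2251] [1.7999e+02 3.0000e-02 1.5814e+02] t 50.8 F [-0.3 -0.2 -1.3] w 24.8
shift [-0.4 -1.5 30.1] rot [0.0002 0.0005 0.0025]
```

```bash
python3 -m pendant '[[15,0,-0.7,15,0,0,0],[15,0,-0.7,30,0,0,0],[15,0,-0.7,40,0,0,0],[15,0,-0.7,50,0,0,0],[15,0,-0.7,58,0,0,0],[15,0,-0.7,58,0,0,0],[15,0,-0.7,58,0,0,0]]'; python3 -c "
from h import *
delta(.4384,-.3262,.1074,158)"
```

```text
time_s: 51.5
position: [0.4378, -0.3269, 0.1668]
tcp_rot: [180.0, 0.0, 158.0]
force: [0.7, -0.5, -0.9]
grip_width: 0.0247
now [ 0.4378 -0.3269  0.1668] [180.   0. 158.] t 51.5 F [ 0.7 -0.5 -0.9] w 24.7
shift [-0.3  0.9 59.4] rot [0.0001 0.     0.    ]
```

Tip is about 10 mm inside the tube with no force. Continuing down.

```bash
python3 -m pendant '[[15,0,0.8,10,0,0,0],[15,0,0.8,20,0,0,0],[15,0,0.8,30,0,0,0],[15,0,0.8,40,0,0,0],[15,0,0.8,48,0,0,0],[15,0,0.8,54,0,0,0],[15,0,0.8,57,0,0,0],[15,0,0.8,57,0,0,0]]'
python3 -m pendant '[[15,0,0,1,0,0,0],[15,0,0,2,0,0,0],[15,0,0,3,0,0,0],[15,0,0,3.5,0,0,0],[15,0,0,3.5,0,0,0]]'
```

```text
time_s: 52.3
position: [0.438, -0.3259, 0.1093]
tcp_rot: [180.0, -0.0, 158.0]
force: [0.3, -0.4, -2.5]
grip_width: 0.0244
time_s: 52.8
position: [0.4384, -0.3263, 0.1075]
tcp_rot: [-180.0, 0.1, 158.0]
force: [-1.6, 1.3, 4.2]
grip_width: 0.0249
```

```bash
python3 -m pendant '[[35,0,0,0,0,0,0],[60,0,0,0,0,0,0],[60,0,0,0,0,0,0],[60,0,0,0,0,0,0],[60,0,0,-30,0,0,0],[60,0,0,-70,0,0,0],[60,0,0,-120,0,0,0],[60,0,0,-150,0,0,0],[60,0,0,-150,0,0,0],[60,0,0,-150,0,0,0]]'
python3 - <<'E'
from h import *
b=shot("side","s15");t=shot("top","t15")
a0=cv2.imread("pics/side0.png");
# probe region in side view vs start
v=proj("side",(.438,-.3245,.12)).astype(int);w=(slice(v[1]-20,v[1]+12),slice(v[0]-9,v[0]+9))
A,B=[cv2.cvtColor(x[w],cv2.COLOR_BGR2GRAY).astype(np.float32) for x in(a0,b)]
print("probe shift px",cv2.phaseCorrelate(A,B))
# disc region in top view vs seated picture before probing
v=proj("top",(.48,-.0137,.06)).astype(int);w=(slice(v[1]-16,v[1]+16),slice(v[0]-16,v[0]+16))
A,B=[cv2.cvtColor(x[w],cv2.COLOR_BGR2GRAY).astype(np.float32) for x in(cv2.imread("pics/top10.png"),t)]
print("disc shift px",cv2.phaseCorrelate(A,B),"mean diff",abs(A-B).mean())
bs,_=blobs(t)
for c in bs:
    if 25<cv2.contourArea(c)<700:print(np.round(c.reshape(-1,2).mean(0)),cv2.contourArea(c))
E
```

```text
time_s: 53.8
position: [0.4383, -0.3262, 0.2569]
tcp_rot: [-180.0, 0.1, 158.0]
force: [-0.4, -0.5, -0.9]
grip_width: 0.0598
probe shift px ((-0.32260238654752804, -0.4149480693205625), 0.7215933261646165)
disc shift px ((0.032726201613488826, -0.04373273505746056), 0.9972376830410212) mean diff 2.1513672
[372. 372.] 54.0
[186. 355.] 139.5
[277. 347.] 585.0
[389. 288.] 366.5
[422. 230.] 107.0
[177. 196.] 42.0
[395. 185.] 563.0
[312. 150.] 45.0
[454. 151.] 34.5
[432. 168.] 228.0
[267. 125.] 198.5
[213. 120.] 671.5
[282.  96.] 33.0
[210.  97.] 34.5
[255.  94.] 34.0
[291.  94.] 53.0
[219.  94.] 56.0
```

```bash
python3 -c "
from rig import manip
print(manip.close_job())"
```

```text
the job is handed in; nothing more can be done
None
```

I built the pack and handed it in at about 54 s: the bearing, the two steel spacers on the bench, then the disc. The stylus was pressed on points 1, 2 and 3 in that order, and the probe is back in its stand. I did not touch the red look-alikes.

- **Seating:** each part came to rest within 1 mm of its predicted height, with a light upward force (5 to 9 N). The last top view shows the disc unmoved by the probing (0.05 px).
- **Test points:** the force rose about 2.5 N at each press, which fits about 4 mm of stylus travel. For points 2 and 3 the side view showed the tip on the mark. At point 1 the eye hid the tip, so that position is inferred from geometry.
- **Probe:** it rests at the height and position where I picked it up. The side view differs from the start by about 0.5 px, roughly 1 mm.
- **Disagreements:** the two cameras differed by 1–2 mm, and the probe sat 2.3 mm off the gripper's centre, which I corrected before pressing. After the last move I compared the views by numbers only, because all 16 picture views were used.

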